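# Lay out a candle sample set on the slate board

## Robot

A 7-joint arm with a two-finger parallel gripper is mounted at the origin on the work surface. World frame = base frame: x ahead of the robot, y to its left, z up, the work surface at z = 0. Lengths are in mm, angles in rad, forces in N, time in s.
With the tool pointing down it reaches from about 425 to 950 mm from the base axis. Payload 4.7 kg.
Tool frame: the origin (TCP) lies between the finger pads; the fingertips stand 25 mm ahead of it and the grasp point (between the pads) lies 6 mm ahead of it; z points along the fingers, y is the line along which they close (so a half turn about z gives the same grasp; the last joint's range is limited). The gripper opens to 85 mm and grips with 20 to 120 N. Pads are 22 mm wide; open, the fingers measure 114 mm over their backs; the gripper's body (76 mm by 85 mm) begins 54 mm behind the grasp point. The pads swing forward as they close: fully open they stand 13 mm farther back than shut.
Start: joints at [-1.222, 0.469, -0.049, 1.532, 0.024, 1.141, -0.082], TCP at [248.953, 627.43, 256.335] pointing down, gripper open.
Joint ranges: [-2.59, 2.59], [-0.33, 1.99], [-1.39, 1.29], [0.1, 2.45], [-1.04, 4.18], [0.21, 1.99], [-2.66, 2.66]. Speed limits (rad/s): [2.57, 2.57, 3.14, 3.14, 3.14, 3.14, 3.14].

## Interface

Orientations are given as a rotation vector (axis times angle).
In Python, from bench import env gives the robot as it stands.
- The arm moves only by the tool move_arm, never from a script. Its argument "deltas" is a list of rows, each a list of 7 numbers: the opening, from 0 (shut) to 1 (fully open), then the shift along the tool's x, y, z in cm, then the turn, a rotation vector about the tool's x, y, z in degrees. In form: [[grip, dx, dy, dz, rx, ry, rz], ...]. A call has 1 to 12 rows; each row is the pose to reach, as a shift and turn from the pose commanded when the call began, along the tool's axes at that moment; what a row does not reach only later rows make up. A row lasts 1/8 s, in which the tool goes at most 62.5 mm and 10.7 degrees, less where a joint would pass 70% of its speed; a pose out of reach is approached as far as the arm can. A call with a gripper value outside its range is refused whole. The fingers move at their own pace and stop on an object; the grip force is fixed at half the most. Time passes only in rows, so rows that repeat a pose let the fingers close. It gives the time, the measured TCP pose, the force, the opening and the grip force at its end, in the units of the state.
- env.read_state(): the state, without advancing time (a new reading comes with each control period).
- env.snapshot(name): name is "scene" or "side" or "wrist"; returns the picture (420x560x3 uint8, red, green, blue); there is no depth.
- env.camera_info(name): a dict with "intrinsics" (3x3 intrinsics, pixels), "k1" (the pictures are not rectified: a ray, as slopes to the right and down, at radius r is drawn at 1 + k1 r^2 times it, then the intrinsics apply), "rvec" (rotation vector, rad) and "tvec" (3), from world to camera coordinates, as OpenCV has them. Camera axes: x right, y down, z forward; pixel columns grow to the right and rows downward; lengths in mm; the calibration is good to about 2 mm. A picture is of the moment at which its call begins: read the wrist's pose just before it. camera_info takes no time and is no camera call; for the wrist camera it gives the pose at the moment of the call.
- env.close_job(): hands the job in; it is judged then, once.
Trained networks look in the newest picture that a camera, given by its name, has taken for a name from the list of things; names that differ only in an ending like _2 or _b are one class to them, and where a whole thing is asked for, a point or a joint stands for the part that bears it (a point fixed in the world has none). Each returns a list of dicts, best first, with "p" (0 to 1); they miss things now and then, are a little off and sometimes report something else, mostly with a low value. They report only what shows in the picture. A call takes as long as a camera call. They do not tell look-alikes from the thing itself.
- env.spot_in(target, camera): "centre" ([x, y, z] in mm, in world coordinates, good to about 4 mm: the middle of the surface that is visible of it).
- env.cut_out(target, camera): "pixels" (420x560 bool, what is visible of it).
- env.pinpoint(target, camera): "centre" ([x, y, z] in mm, in world coordinates, good to about 4 mm: a listed point, or the origin of a listed thing).
The state is a dict: "time": time; "joint_positions": joint angles; "dq": joint speeds; "joint_efforts": joint torques, N m; "position": TCP position; "orientation": TCP orientation; "wrist_force": force on the tool from outside, world axes, zero at the start; "moment": the same for the moment, N m; "width": opening from 0.0 (shut) to 1.0 (fully open); "finger_force": force on a finger pad.
Only numpy, scipy, OpenCV 4.12 (cv2) and the standard library are available. Lean on these libraries where they do the work, as an engineer would, in place of code of your own. Each camera call takes 0.05 s, during which the arm holds its last target. There are 200 camera calls.

## Task

Lay out the sample set on the slate board, whose wooden rail is its back: stand the square wax block centred on the square stand with its sides parallel to the stand's, the thick candle centred on the round stand, and the slim candle on the bare slate midway between the two stands. Put the low candle on the slate straight in front of the slim one (on the side away from the rail), leaving a gap of about 3 cm between the two, and centre the tealight on top of the wax block. Everything ends upright, at rest and let go; leave the tape roll where it is.

Things in the scene. Friction and masses are not known exactly. Their poses are not given: they have to be found in the camera images.
- board: Fixed dark slate board on the table, 200 (x) x 280 (y) x 8 mm. Origin: centre of its underside. A wooden rail 12 mm thick, top at z = +28 mm, runs along its back edge (+x side, at x = +94 mm); its front (-x) faces the robot, turned at most 0.25 rad. The two stands are fixed on it at x = +20, y = +90 and -90 mm; which is on which side changes.
- mid (a point): Point on the slate's top surface midway between the two stands (board frame x = +20, y = 0, z = +8 mm); its axes are the board's: +x to the rail, -x to the front, y along the line through the stands.
- round_stand: Fixed pale wooden disc on the slate, diameter 80 mm, 20 mm high (top 28 mm above the table). Origin: centre of its underside.
- square_stand: Fixed pale wooden square on the slate, 80 x 80 mm, 20 mm high (top 28 mm above the table), sides parallel to the board's. Origin: centre of its underside; x and y along its sides.
- wax_block: Loose square cream wax block, 55 x 55 mm, 60 mm high, flat top without a wick, about 165 g. Stands upright on the table. Origin: centre of its underside; x and y along its sides, z up.
- thick_candle: Loose cream round candle, diameter 60 mm, 60 mm high, short wick (10 mm, cannot be felt), about 155 g, upright. Origin: centre of its underside; z up.
- slim_candle: Loose cream round candle, the tallest of the three: diameter 40 mm, 90 mm high, short wick (10 mm, cannot be felt), about 105 g, upright. Origin: centre of its underside; z up.
- low_candle: Loose cream round candle, the lowest of the three: diameter 48 mm, 30 mm high, short wick (10 mm, cannot be felt), about 50 g, upright. Origin: centre of its underside; z up. With a 30 mm gap its axis lies 74 mm from that of the slim candle.
- tealight: Loose tealight, cream wax in a bare aluminium cup whose metal rim and side show: diameter 40 mm, 18 mm high, solid for grasping, about 20 g, upright. Origin: centre of its underside; z up.
- tape_roll: Loose roll of brown tape lying flat, outer diameter 84 mm, hole 68 mm, 24 mm high. Not part of the job: it must stay where it is. Origin: centre of its underside.
There are look-alikes about, which are no part of the job. What is shaped like the thick_candle but blue or yellow is not meant. What is shaped like the low_candle but pink or turquoise is not meant.

How it is judged (in metres and radians):
At the end, for the whole second after the job is handed in: Block and thick candle within 12 mm of their stands' centres, block square to 0.2 rad; tealight within 12 mm of block's centre, on top; slim candle within 14 mm of midpoint; low candle in front, within 15 mm of the middle line, gap 15 to 45 mm; all upright (0.1 rad), at rest (horizontal distance between wax_block and square_stand below 0.012 m and z of wax_block in the frame of square_stand between 0.016 and 0.024 m and horizontal distance between thick_candle and round_stand below 0.012 m and z of thick_candle in the frame of round_stand between 0.016 and 0.024 m and horizontal distance between tealight and wax_block below 0.012 m and z of tealight in the frame of wax_block between 0.056 and 0.064 m and (angle between the x axis of wax_block and the x axis of square_stand, either way round below 0.2 rad or angle between the y axis of wax_block and the x axis of square_stand, either way round below 0.2 rad) and horizontal distance between slim_candle and mid below 0.014 m and z of slim_candle in the frame of board between 0.004 and 0.012 m and y of low_candle in the frame of mid between -0.015 and 0.015 m and z of low_candle in the frame of board between 0.004 and 0.012 m and horizontal distance between low_candle and slim_candle between 0.059 and 0.089 m and x of low_candle in the frame of mid below -0.04 m and angle between each of wax_block, thick_candle, slim_candle, low_candle, tealight's own z axis and vertical below 0.1 rad and linear speed of each of wax_block, thick_candle, slim_candle, low_candle, tealight below 0.02 m/s); the robot touches nothing.
It fails at once if the tape roll is moved by more than 20 mm (distance of tape_roll from where it was at the start of the episode above 0.02 m).
It also fails if it takes over 131 s, if anything falls off the work surface, if the arm or the gripper's body presses on something with over 40 N, if the wrist force passes 120 N, or if a joint passes its speed limit or range.

## Working session

There is one attempt and no reset: what is moved stays moved. The work goes in short steps, Python scripts to look and compute and a tool call to move; the robot and the scene stay as the last step left them, time stands still between calls to the robot, and variables do not carry over. Pictures are saved under pics/ and viewed, at most 14 in all, crops included, and the job is handed in when it is done.

Besides the shell and the picture viewer there is one more tool, called by a JSON object that holds its "api" and its "payload", one argument or row to a line. move_arm: Moves the arm, as the interface text tells. Its arguments: {"type":"object","properties":{"deltas":{"type":"array"}},"required":["deltas"]}

```bash
ls; mkdir -p pics; cat > h.py <<'E'
import numpy as np,cv2
from scipy.spatial.transform import Rotation as R
from bench import env
def snap(n,f=None):
    i=env.camera_info(n); im=env.snapshot(n)
    if f: cv2.imwrite(f'pics/{f}.png',cv2.cvtColor(im,cv2.COLOR_RGB2BGR))
    return im,i
def proj(i,P):
    rot=R.from_rotvec(np.ravel(i['rvec'])).as_matrix(); c=np.atleast_2d(P)@rot.T+np.ravel(i['tvec'])
    s=c[:,:2]/c[:,2:]; s=s*(1+i['k1']*(s**2).sum(1,keepdims=True)); K=np.array(i['intrinsics'])
    return s@K[:2,:2].T+K[:2,2]
def ray(i,uv):
    K=np.array(i['intrinsics']); d=(np.array(uv,float)-K[:2,2])/[K[0,0],K[1,1]]; s=d.copy()
    for _ in range(20): s=d/(1+i['k1']*(s@s))
    rot=R.from_rotvec(np.ravel(i['rvec'])).as_matrix()
    return -rot.T@np.ravel(i['tvec']), rot.T@np.r_[s,1]
def onz(i,uv,z):
    o,d=ray(i,uv); return o+d*(z-o[2])/d[2]
E
python3 - <<'E'
from h import *
s=env.read_state(); print({k:np.round(v,3) for k,v in s.items()})
for n in ['scene','side','wrist']:
    im,i=snap(n,n+'0'); print(n,{k:np.round(v,3).tolist() for k,v in i.items()})
for t in ['board','mid','round_stand','square_stand','wax_block','thick_candle','slim_candle','low_candle','tealight','tape_roll']:
    for n in ['scene','side']:
        print(t,n,[(round(r['p'],2),np.round(r['centre']).tolist()) for r in env.pinpoint(t,n)])
E
```

```text
pics
{'time': np.float64(0.0), 'joint_positions': array([-1.222,  0.469, -0.049,  1.534,  0.024,  1.141, -0.082]), 'dq': array([-0.001, -0.001,  0.001, -0.001, -0.001, -0.001, -0.001]), 'joint_efforts': array([ 1.0000e-03, -5.1033e+01, -4.6000e-02, -2.3772e+01,  1.1000e-02,
        7.0000e-03, -0.0000e+00]), 'position': array([248.766, 626.893, 255.251]), 'orientation': array([-5.900e-01, -3.085e+00,  3.000e-03]), 'wrist_force': array([0.615, 0.184, 0.239]), 'moment': array([-0.008, -0.062, -0.036]), 'finger_force': np.float64(0.0), 'width': np.float64(1.001)}
scene {'intrinsics': [[386.083, 0.0, 282.259], [0.0, 386.083, 211.703], [0.0, 0.0, 1.0]], 'k1': -0.015, 'rvec': [2.371, 0.59, -0.198], 'tvec': [-423.785, -139.558, 1279.551]}
side {'intrinsics': [[504.065, 0.0, 276.991], [0.0, 504.065, 202.244], [0.0, 0.0, 1.0]], 'k1': 0.021, 'rvec': [2.37, -0.505, 0.213], 'tvec': [-441.911, 182.727, 1062.993]}
wrist {'intrinsics': [[349.158, 0.0, 283.051], [0.0, 349.158, 214.108], [0.0, 0.0, 1.0]], 'k1': -0.077, 'rvec': [-2.365, -1.609, -0.261], 'tvec': [-673.58, -42.868, 380.698]}
board scene
[... 495 characters left out ...]
.0, 0.0]), (0.71, [377.0, 309.0, -1.0])]
thick_candle side [(0.86, [372.0, 306.0, -0.0]), (0.79, [292.0, 383.0, 2.0]), (0.73, [408.0, 217.0, 5.0])]
slim_candle scene [(0.83, [504.0, -418.0, 2.0]), (0.43, [377.0, 308.0, -0.0])]
slim_candle side [(0.59, [501.0, -419.0, -0.0]), (0.59, [645.0, -75.0, 6.0])]
low_candle scene [(0.66, [481.0, 312.0, -5.0]), (0.59, [562.0, 300.0, -5.0]), (0.51, [647.0, 265.0, 4.0])]
low_candle side [(0.83, [646.0, 265.0, 0.0]), (0.76, [560.0, 304.0, 3.0]), (0.7, [484.0, 316.0, -2.0])]
tealight scene [(0.58, [589.0, -306.0, 1.0])]
tealight side [(0.53, [588.0, -302.0, 0.0])]
tape_roll scene [(0.76, [406.0, -276.0, 5.0])]
tape_roll side [(0.77, [408.0, -278.0, -1.0])]
```

View pics/scene0.png

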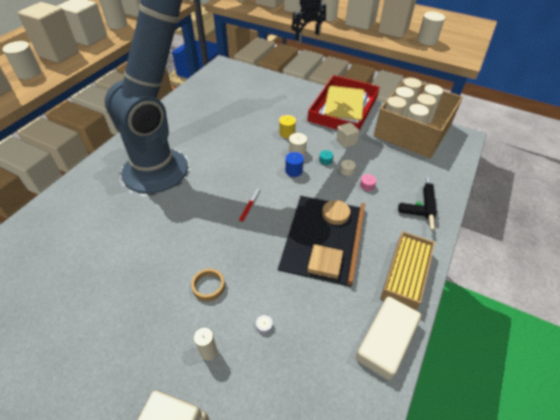

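View pics/side0.png

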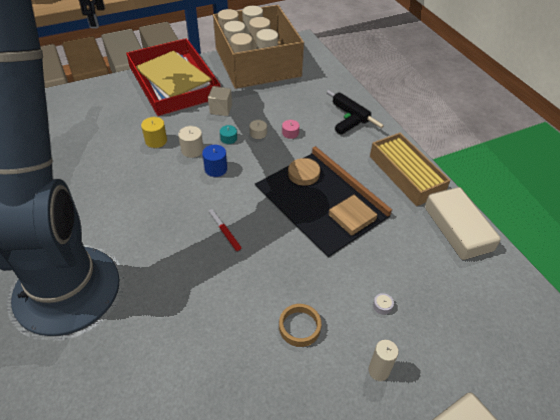

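View pics/wrist0.png

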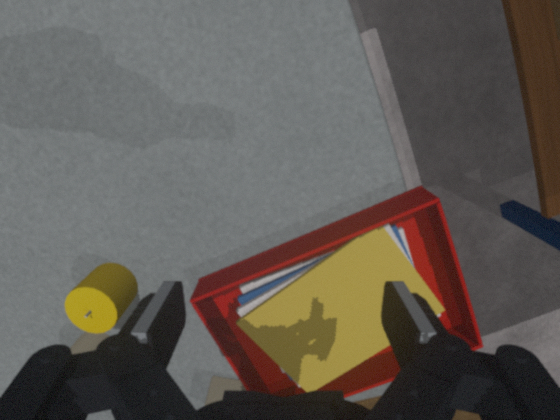

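The cream thick candle is at scene (298,144), between the yellow one (287,126) and the blue one (295,164). The cream low candle is at (348,168), between turquoise (326,157) and pink (369,183). The block is at (347,135), tealight (265,324), slim candle (205,345), round stand (336,212) and square stand (326,261). I'll refine the poses by fitting silhouettes in both views.

```bash
cat >> h.py <<'E'
from scipy.optimize import minimize
A=np.linspace(0,2*np.pi,48,endpoint=False)
def shape(kind,a,h):
    o=np.c_[np.cos(A),np.sin(A)]*a/2 if kind=='c' else np.array([[1,1],[1,-1],[-1,-1],[-1,1]])*a/2
    return np.r_[np.c_[o,0*o[:,:1]],np.c_[o,0*o[:,:1]+h]]
def sil(i,P):
    m=np.zeros((420,560),np.uint8); q=cv2.convexHull((proj(i,P)*16).astype(np.float32)).astype(np.int32)
    cv2.fillConvexPoly(m,q,255,cv2.LINE_AA,4); return m/255.
def fit(sh,views,x0,yaw=False,useZ=False):
    def P(p):
        t=p[3] if yaw else 0; c,s=np.cos(t),np.sin(t)
        return sh@np.array([[c,-s,0],[s,c,0],[0,0,1]]).T+[p[0],p[1],p[2]]
    def cost(p):
        k=0
        for i,m in views:
            r=sil(i,P(p)); k+=1-np.minimum(r,m).sum()/np.maximum(r,m).sum()
        return k/len(views)
    x0=np.array(x0,float); st=[8,8,4]+([.3] if yaw else [])
    best=None
    for y in ([0,.4,.8,1.2] if yaw else [0]):
        a=np.r_[x0,y] if yaw else x0
        S=np.vstack([a]+[a+np.eye(len(a))[k]*st[k] for k in range(len(a))])
        r=minimize(cost,a,method='Nelder-Mead',options=dict(initial_simplex=S,xatol=.05,fatol=1e-4))
        if best is None or r.fun<best.fun: best=r
    return best
DIM=dict(round_stand=('c',80,20),square_stand=('s',80,20),wax_block=('s',55,60),thick_candle=('c',60,60),slim_candle=('c',40,90),low_candle=('c',48,30),tealight=('c',40,18),tape_roll=('c',84,24))
def mask_near(t,cam,i,P):
    u=proj(i,P)[0]; b=None
    for r in env.cut_out(t,cam):
        ys,xs=np.nonzero(r['pixels']); d=np.hypot(xs.mean()-u[0],ys.mean()-u[1])
        if d<25 and (b is None or d<b[0]): b=(d,r['pixels'].astype(float),r['p'])
    return b
E
python3 - <<'E'
from h import *
G=dict(round_stand=(605,102,8),square_stand=(641,-78,8),wax_block=(507,441,0),thick_candle=(375,307,0),slim_candle=(503,-418,0),low_candle=(561,302,0),tealight=(588,-304,0),tape_roll=(407,-277,0))
I={n:env.camera_info(n) for n in('scene','side')}
for t,g in G.items():
    k,a,h=DIM[t]; V=[];d=[]
    for n in I:
        b=mask_near(t,n,I[n],np.array(g)+[0,0,h/2])
        if b: V.append((I[n],b[1])); d.append((n,round(b[0],1),int(b[1].sum())))
    if V:
        r=fit(shape(k,a,h),V,g,k=='s'); print(t,r.x.round(2),round(r.fun,3),d)
im=env.camera_info('wrist'); s=env.read_state()
Rt=R.from_rotvec(s['orientation']).as_matrix(); Rc=R.from_rotvec(np.ravel(im['rvec'])).as_matrix()
print('tool axes (cols)',Rt.round(3).tolist()); print('cam pos in tool',(Rt.T@(-Rc.T@np.ravel(im['tvec'])-s['position'])).round(1),'cam axes in tool cols',(Rt.T@Rc.T).round(3).tolist())
E
```

```text
round_stand [605.47 105.51   2.39] 0.119 [('scene', np.float64(0.4), 523), ('side', np.float64(0.2), 694)]
square_stand [675.9  -37.31 -46.1    1.81] 0.037 [('side', np.float64(2.0), 1094)]
wax_block [505.84 452.26  -8.18   1.08] 0.136 [('scene', np.float64(0.5), 412), ('side', np.float64(1.6), 619)]
thick_candle [375.43 318.77  -9.69] 0.197 [('scene', np.float64(2.6), 300), ('side', np.float64(1.0), 659)]
slim_candle [ 506.76 -418.25   -3.33] 0.156 [('scene', np.float64(0.2), 484), ('side', np.float64(2.2), 872)]
low_candle [563.91 306.36  -4.41] 0.191 [('scene', np.float64(1.1), 199), ('side', np.float64(0.5), 271)]
tealight [ 588.29 -303.72   -1.49] 0.115 [('scene', np.float64(0.1), 262), ('side', np.float64(0.3), 357)]
tape_roll [ 408.43 -277.33   -1.43] 0.416 [('scene', np.float64(1.2), 629), ('side', np.float64(0.9), 863)]
tool axes (cols) [[-0.929, 0.369, 0.0], [0.369, 0.929, 0.0], [0.0, 0.0, -1.0]]
cam pos in tool [  81.9   -0.3 -117.5] cam axes in tool cols [[0.001, -0.948, -0.319], [1.0, 0.001, -0.0], [0.001, -0.319, 0.948]]
```

{"api": "move_arm", "payload": {
  "deltas": [
    [1,-23.5,-25.1,6.5,0,0,35],
    [1,-23.5,-25.1,6.5,0,0,35],
    [1,-23.5,-25.1,6.5,0,0,35],
    [1,-23.5,-25.1,6.5,0,0,35],
    [1,-23.5,-25.1,6.5,0,0,35],
    [1,-23.5,-25.1,6.5,0,0,35],
    [1,-23.5,-25.1,6.5,0,0,35],
    [1,-23.5,-25.1,6.5,0,0,35],
    [1,-23.5,-25.1,6.5,0,0,35]
  ]
}}

```text
time: 3.08
position: [374.4, 309.0, 191.6]
orientation: [-1.487, -2.767, -0.002]
wrist_force: [0.5, -0.1, -0.2]
width: 0.996
finger_force: 0.0
```

```bash
cat >> h.py <<'E'
def pose():
    s=env.read_state(); M=R.from_rotvec(s['orientation']).as_matrix()
    print('t %.2f TCP %s yang %.1f tilt %.2f w %.3f ff %.1f F %s j %s'%(s['time'],s['position'].round(1),np.degrees(np.arctan2(M[1,1],M[0,1])),np.degrees(np.arccos(-M[2,2])),s['width'],s['finger_force'],s['wrist_force'].round(1),s['joint_positions'].round(2))); return s,M
def delta(tgt,yang):
    s,M=pose(); d=M.T@(np.array(tgt)-s['position'])/10
    a=np.degrees(np.arctan2(M[1,1],M[0,1])); e=(a-yang+90)%180-90
    print('delta cm',d.round(2),'rz',round(e,1),'| tilt-fix rotvec deg', np.degrees((R.from_matrix(M).inv()*R.from_euler('z',a-e,degrees=True)*R.from_matrix([[0,1,0],[1,0,0],[0,0,-1]])*R.from_euler('z',180 if False else 90,degrees=True)).as_rotvec()).round(1) if False else '')
def look(t,g,name=None,n=3):
    """wrist view: mask fit at known base z, and pinpoint"""
    k,a,h=DIM[t]; im,i=snap('wrist',name)
    b=mask_near(t,'wrist',i,np.array(g)+[0,0,h/2])
    pp=[(round(r['p'],2),r['centre'].round(1).tolist() if hasattr(r['centre'],'round') else np.round(r['centre'],1).tolist()) for r in env.pinpoint(t,'wrist')]
    print(t,'pinpoint',pp)
    if b is not None:
        r=fit(shape(k,a,h),[(i,b[1])],g,k=='s'); print('fit free z',r.x.round(2),round(r.fun,3),'area',b[1].sum(),'p',b[2])
    return im,i,(None if b is None else b[1])
E
python3 - <<'E'
from h import *
pose(); look('thick_candle',(375,307,0),'w1')
E
```

```text
t 3.08 TCP [374.4 309.  191.6] yang 33.5 tilt 0.06 w 0.996 ff 0.0 F [ 0.5 -0.1 -0.2] j [-0.92  0.23  0.16  2.05 -0.05  0.86 -0.14]
thick_candle pinpoint [(0.85, [293.8, 386.4, 1.5]), (0.7, [376.7, 306.1, 3.2])]
fit free z [376.95 305.56  -9.75] 0.021 area 5349.0 p 0.84
```

View pics/w1.png

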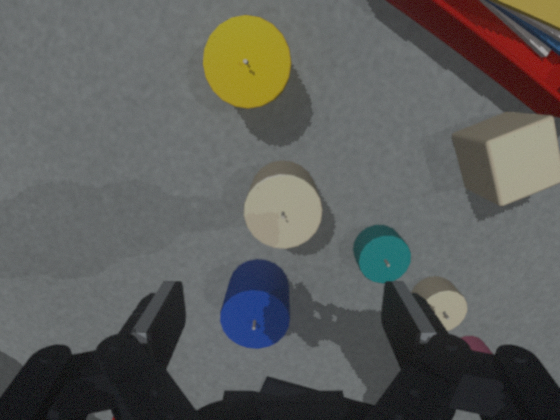

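```bash
cat >> h.py <<'E'
import pickle,os
def fixfit(t,g,views,z=0):
    k,a,h=DIM[t]; sh=shape(k,a,h)
    def cost(p):
        c,s=np.cos(p[2]),np.sin(p[2]); P=sh@np.array([[c,-s,0],[s,c,0],[0,0,1]]).T+[p[0],p[1],z]; q=0
        for i,m in views:
            r=sil(i,P); q+=1-np.minimum(r,m).sum()/np.maximum(r,m).sum()
        return q
    best=None
    for y in ([0,.4,.8,1.2] if k=='s' else [0]):
        S=np.array([[g[0],g[1],y],[g[0]+6,g[1],y],[g[0],g[1]+6,y],[g[0],g[1],y+.3]])
        r=minimize(cost,S[0],method='Nelder-Mead',options=dict(initial_simplex=S,xatol=.02,fatol=1e-4))
        if best is None or r.fun<best.fun: best=r
    return best
def look(t,g,name=None,z=0):
    k,a,h=DIM[t]; im,i=snap('wrist',name); b=mask_near2(t,i,np.array(g)+[0,0,h/2])
    print(t,'pinpoint',[(round(r['p'],2),np.round(r['centre'],1).tolist()) for r in env.pinpoint(t,'wrist')])
    if b is None: print('no mask'); return
    f=f'v_{t}.pkl'; V=pickle.load(open(f,'rb')) if os.path.exists(f) else []
    V.append((i,b)); pickle.dump(V,open(f,'wb'))
    r=fixfit(t,g,[V[-1]],z); print('fixz',r.x.round(2),round(r.fun,3))
    if len(V)>1: r=fit(shape(k,a,h),V,[*r.x[:2],z],k=='s'); print('two views free z',r.x.round(2),round(r.fun,3))
def mask_near2(t,i,P):
    u=proj(i,P)[0]; b=None
    for r in env.cut_out(t,'wrist'):
        ys,xs=np.nonzero(r['pixels']); d=np.hypot(xs.mean()-u[0],ys.mean()-u[1])
        if d<60 and (b is None or d<b[0]): b=(d,r['pixels'].astype(float))
    return None if b is None else b[1]
E
python3 - <<'E'
from h import *
look('thick_candle',(376,306,0))
delta((377,306,110),33.5)
E
```

```text
thick_candle pinpoint [(0.68, [372.5, 308.5, 0.4]), (0.62, [408.9, 214.3, 1.6]), (0.6, [296.3, 385.6, -0.7])]
fixz [3.7490e+02 3.0808e+02 1.1000e-01] 0.046
t 3.38 TCP [374.6 307.9 191.3] yang 33.4 tilt 0.01 w 0.998 ff 0.0 F [-0.6  0.9 -0.2] j [-0.92  0.23  0.17  2.05 -0.05  0.86 -0.14]
delta cm [-0.29  0.1   8.13] rz -0.1 | tilt-fix rotvec deg
```

{"api": "move_arm", "payload": {
  "deltas": [
    [1,0,0,4,0,0,0],
    [1,0,0,8,0,0,0],
    [1,0,0,8,0,0,0],
    [1,0,0,8,0,0,0]
  ]
}}

```text
time: 3.88
position: [375.5, 308.1, 112.3]
orientation: [1.49, 2.765, 0.003]
wrist_force: [-0.8, -0.0, -0.7]
width: 1.004
finger_force: 0.0
```

```bash
python3 - <<'E'
from h import *
look('thick_candle',(375,308,0))
delta((375,308,38),33.5)
E
```

```text
thick_candle pinpoint [(0.74, [409.6, 214.9, 3.1]), (0.59, [374.4, 306.2, 3.4])]
fixz [3.7531e+02 3.0778e+02 1.5000e-01] 0.065
two views free z [376.06 306.29  -6.35] 0.019
t 4.03 TCP [375.7 308.3 112.8] yang 33.4 tilt 0.19 w 1.004 ff 0.0 F [ 0.5  0.  -1.3] j [-0.9   0.35  0.15  2.12 -0.08  0.67 -0.11]
delta cm [ 0.01 -0.09  7.48] rz -0.1 | tilt-fix rotvec deg
```

{"api": "move_arm", "payload": {
  "deltas": [
    [1,0,-0.1,4,0,0,0],
    [1,0,-0.1,7.4,0,0,0],
    [1,0,-0.1,7.4,0,0,0],
    [0.3,0,-0.1,7.4,0,0,0],
    [0.3,0,-0.1,7.4,0,0,0],
    [0.3,0,-0.1,7.4,0,0,0],
    [0.3,0,-0.1,7.4,0,0,0],
    [0.3,0,-0.1,7.4,0,0,0],
    [0.3,0,-0.1,7.4,0,0,0],
    [0.3,0,-0.1,3.4,0,0,0],
    [0.3,0,-0.1,-2.6,0,0,0],
    [0.3,0,-0.1,-7,0,0,0]
  ]
}}

```text
time: 5.52
position: [374.4, 307.2, 184.8]
orientation: [1.49, 2.765, 0.006]
wrist_force: [0.2, -0.2, -2.8]
width: 0.684
finger_force: 65.4
```

```bash
python3 - <<'E'
from h import *
delta((606,103,200),191.3)
im,i=snap('wrist','w2')
look('thick_candle',(375,308,140),z=140)
E
```

```text
t 5.53 TCP [374.4 307.2 184.8] yang 33.3 tilt 0.23 w 0.684 ff 65.4 F [ 0.2 -0.2 -2.8] j [-0.93  0.24  0.18  2.06 -0.06  0.84 -0.13]
delta cm [-29.79   8.12  -1.52] rz 22.0 | tilt-fix rotvec deg 
thick_candle pinpoint [(0.91, [377.2, 307.1, 153.4]), (0.77, [294.2, 385.1, 5.4])]
fixz [3.7915e+02 3.0658e+02 1.5000e-01] 0.082
two views free z [376.81 309.17 142.43] 0.659
```

View pics/w2.png

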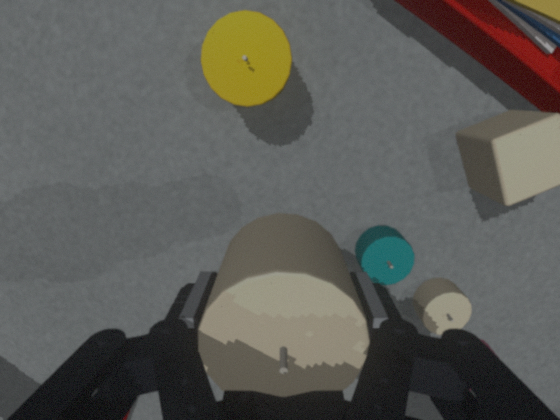

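Thick candle is held centred between the pads, its top at (284,325) and the wick base at (283,347). Next I'll view the board from the wrist.

```bash
python3 - <<'E'
from h import *
delta((635,-47,260),11.3)
E
```

```text
t 5.72 TCP [374.1 307.1 182.7] yang 33.4 tilt 0.18 w 0.683 ff 65.6 F [-0.1  0.8 -2.1] j [-0.92  0.24  0.18  2.07 -0.06  0.83 -0.13]
delta cm [-43.92   2.35  -7.77] rz 22.1 | tilt-fix rotvec deg
```

{"api": "move_arm", "payload": {
  "deltas": [
    [0.3,-3,0.5,-4,0,0,0],
    [0.3,-43.9,2.4,-7.8,0,0,22],
    [0.3,-43.9,2.4,-7.8,0,0,22],
    [0.3,-43.9,2.4,-7.8,0,0,22],
    [0.3,-43.9,2.4,-7.8,0,0,22],
    [0.3,-43.9,2.4,-7.8,0,0,22],
    [0.3,-43.9,2.4,-7.8,0,0,22],
    [0.3,-43.9,2.4,-7.8,0,0,22],
    [0.3,-43.9,2.4,-7.8,0,0,22],
    [0.3,-43.9,2.4,-7.8,0,0,22],
    [0.3,-43.9,2.4,-7.8,0,0,22]
  ]
}}

```text
time: 7.1
position: [634.6, -44.7, 258.4]
orientation: [-1.986, -2.431, 0.001]
wrist_force: [-0.1, 1.1, -1.5]
width: 0.689
finger_force: 65.6
```

```bash
python3 - <<'E'
from h import *
pose()
look('round_stand',(605,103,8),'w3',z=8); look('square_stand',(641,-78,8),z=8)
for t in('mid','board'): print(t,[(round(r['p'],2),np.round(r['centre'],1).tolist()) for r in env.pinpoint(t,'wrist')])
E
```

```text
t 7.10 TCP [634.6 -44.7 258.4] yang 11.5 tilt 0.12 w 0.689 ff 65.6 F [-0.1  1.1 -1.5] j [-0.32  0.42  0.45  1.65 -0.2   1.12  0.38]
round_stand pinpoint [(0.98, [603.5, 102.4, 11.4])]
fixz [6.0382e+02 1.0002e+02 3.3000e-01] 0.022
square_stand pinpoint [(0.94, [642.8, -76.6, 6.8]), (0.7, [623.8, 9.5, 4.0])]
fixz [645.69 -75.59   1.8 ] 0.393
mid [(0.79, [623.5, 10.7, 5.5])]
board [(0.86, [602.9, 7.8, -2.0]), (0.54, [606.3, 101.5, 11.6])]
```

View pics/w3.png

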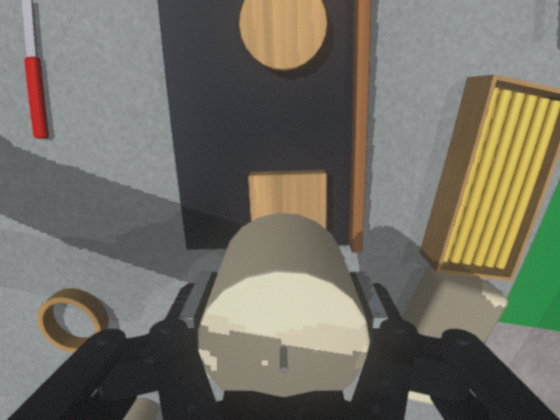

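Round stand top is centred near (283,23). The square stand's far top edge runs (249,172)–(327,170). The board's front edge runs (160,0)–(187,248).

```bash
python3 - <<'E'
from h import *
i=env.camera_info('wrist')
im=cv2.imread('pics/w3.png'); g=cv2.GaussianBlur(cv2.cvtColor(im,cv2.COLOR_BGR2GRAY),(3,3),0)
# refine: square stand corners
c=cv2.cornerSubPix(g,np.array([[[249,172]],[[327,171]],[[187,248]]],np.float32),(5,5),(-1,-1),(3,30,.01)).reshape(-1,2); print(c)
a,b=onz(i,c[0],28),onz(i,c[1],28); e=(b-a)[:2]; print('edge',np.linalg.norm(e),'ang',np.degrees(np.arctan2(e[1],e[0])),'mid',(a+b)/2)
ang=np.arctan2(e[1],e[0]); ex=np.array([np.cos(ang),np.sin(ang)]); ey=np.array([-ex[1],ex[0]])
S=((a+b)/2)[:2]-40*ey; print('square',S,'round pred',S+180*ey,'mid',S+90*ey)
k=onz(i,c[2],8)[:2]; print('corner',k,'pred sq',k+ey*50+ex*120)
# front edge line
E=[]
for v in range(5,240,10):
    row=g[v,130:240].astype(float); E.append([130+np.argmin(np.gradient(row)),v])
P=np.array([onz(i,p,8)[:2] for p in E]); q=np.polyfit(P[:,1],P[:,0],1); d=P[:,0]-np.polyval(q,P[:,1]); ok=abs(d)<2; q=np.polyfit(P[ok,1],P[ok,0],1); print('front edge ang',np.degrees(-np.arctan(q[0])),ok.sum(),len(ok))
E
```

```text
[[247.74939 176.10718]
 [325.93692 173.17729]
 [186.33594 248.98985]]
edge 79.62157380055959 ang 13.641167396573769 mid [637.9580621  -39.36937956  28.        ]
square [647.39167861 -78.2410515 ] round pred [604.94040431  96.68147223] mid [626.16604146   9.22021037]
corner [ 542.31657171 -152.50599217] pred sq [647.1395669  -75.61555271]
front edge ang 13.153933018968473 24 24
```

{"api": "move_arm", "payload": {
  "deltas": [
    [0.3,3.9,0.1,5,0,0,-1.2],
    [0.3,3.9,0.1,10.8,0,0,-1.2],
    [0.3,3.9,0.1,10.8,0,0,-1.2],
    [0.3,3.9,0.1,10.8,0,0,-1.2]
  ]
}}

```text
time: 8.0
position: [630.2, -9.3, 153.4]
orientation: [1.965, 2.447, 0.003]
wrist_force: [0.7, -0.3, -0.7]
width: 0.688
finger_force: 65.6
```

```bash
rm -f v_round* v_sq*; python3 - <<'E'
from h import *
pose()
look('round_stand',(604,102,8),'w4',z=8)
i=env.camera_info('wrist'); im=cv2.imread('pics/w4.png'); g=cv2.GaussianBlur(cv2.cvtColor(im,cv2.COLOR_BGR2GRAY),(3,3),0)
# top-disc ellipse from wood colour mask
hsv=cv2.cvtColor(im,cv2.COLOR_BGR2HSV); m=((hsv[...,2]>120)&(hsv[...,1]>60)&(hsv[...,0]>8)&(hsv[...,0]<25)).astype(np.uint8)
u=proj(i,[604,102,28])[0]; n,l,st,ce=cv2.connectedComponentsWithStats(m); k=l[int(u[1]),int(u[0])]; print('pred',u,'comp',st[k],ce[k])
p=onz(i,ce[k],28); print('top centroid world',p)
E=[]
for v in range(5,200,10):
    row=g[v,60:240].astype(float); E.append([60+np.argmin(np.gradient(row)),v])
P=np.array([onz(i,p,8)[:2] for p in E]); 
q=np.polyfit(P[:,1],P[:,0],1)
for _ in range(3): ok=abs(P[:,0]-np.polyval(q,P[:,1]))<2; q=np.polyfit(P[ok,1],P[ok,0],1)
a=-np.arctan(q[0]); ex=np.array([np.cos(a),np.sin(a)]); k=P[ok].mean(0); print('ang',np.degrees(a),ok.sum(),'ex.round pred',ex@k+120,'ex.meas',ex@p[:2])
E
```

```text
t 8.00 TCP [630.2  -9.3 153.4] yang 12.5 tilt 0.20 w 0.688 ff 65.6 F [ 0.7 -0.3 -0.7] j [-0.34  0.52  0.4   1.77 -0.25  0.9   0.38]
round_stand pinpoint [(0.56, [604.8, 102.1, 12.5])]
fixz [6.0405e+02 1.0061e+02 2.3000e-01] 0.033
pred [279.24650916  44.96084367] comp [  218     0   124   112 11576] [279.89115411  51.32567381]
top centroid world [605.23584072  98.32002894  28.        ]
ang 13.340509459131567 20 ex.round pred 612.4755985465578 ex.meas 611.5902853498068
```

View pics/w4.png

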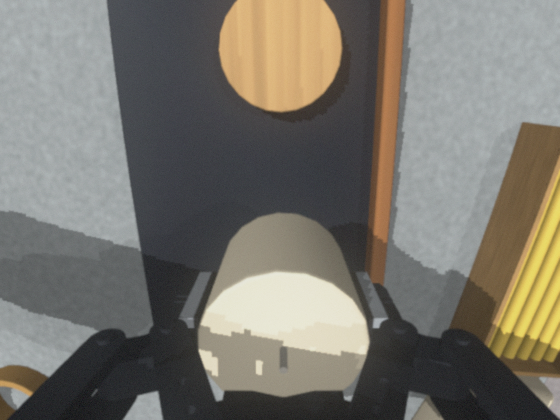

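{"api": "move_arm", "payload": {
  "deltas": [
    [0.3,5.5,-0.1,0,0,0,0],
    [0.3,11,-0.15,3,0,0,0],
    [0.3,11,-0.15,6,0,0,0],
    [0.3,11,-0.15,6,0,0,0],
    [0.3,11,-0.15,6,0,0,0]
  ]
}}

```text
time: 8.78
position: [605.0, 97.5, 93.4]
orientation: [1.966, 2.447, 0.004]
wrist_force: [-0.2, 0.2, -1.2]
width: 0.68
finger_force: 65.7
```

```bash
python3 - <<'E'
from h import *
delta((604.7,98.5,67),12.8)
E
```

```text
t 8.78 TCP [605.   97.5  93.4] yang 12.4 tilt 0.21 w 0.680 ff 65.7 F [-0.2  0.2 -1.2] j [-0.49  0.57  0.36  1.85 -0.27  0.77  0.23]
delta cm [ 0.11 -0.02  2.64] rz -0.4 | tilt-fix rotvec deg
```

{"api": "move_arm", "payload": {
  "deltas": [
    [0.3,0.1,0,1.5,0,0,0],
    [0.3,0.1,0,2.5,0,0,0],
    [0.3,0.1,0,2.6,0,0,0],
    [0.3,0.1,0,2.6,0,0,0]
  ]
}}

```text
time: 9.28
position: [603.2, 99.4, 67.2]
orientation: [-1.965, -2.45, -0.0]
wrist_force: [-5.2, -0.9, 15.2]
width: 0.687
finger_force: 67.3
```

{"api": "move_arm", "payload": {
  "deltas": [
    [0.3,0,0,-0.1,0,0,0],
    [0.8,0,0,-0.1,0,0,0],
    [0.95,0,0,-0.1,0,0,0],
    [0.95,0,0,-0.1,0,0,0],
    [0.95,0,0,-0.1,0,0,0],
    [0.95,0,0,-4,0,0,0],
    [0.95,0,0,-10,0,0,0],
    [0.95,0,0,-14,0,0,0],
    [0.95,0,0,-14,0,0,0]
  ]
}}

```text
time: 10.4
position: [605.2, 100.0, 209.1]
orientation: [1.963, 2.447, 0.01]
wrist_force: [0.4, -0.8, -0.0]
width: 0.951
finger_force: 0.0
```

```bash
rm -f v_thick*; python3 - <<'E'
from h import *
pose(); look('thick_candle',(604,100,28),'w5',z=28); look('round_stand',(604,101,8),z=8)
for t in('mid','square_stand'): print(t,[(round(r['p'],2),np.round(r['centre'],1).tolist()) for r in env.pinpoint(t,'wrist')])
E
```

```text
t 10.40 TCP [605.2 100.  209.1] yang 12.5 tilt 0.44 w 0.951 ff 0.0 F [ 0.4 -0.8 -0. ] j [-0.54  0.43  0.42  1.76 -0.2   0.99  0.17]
thick_candle pinpoint [(0.72, [605.6, 103.2, 27.3]), (0.66, [411.4, 214.7, 2.6])]
fixz [6.0354e+02 9.9830e+01 2.9000e-01] 0.068
round_stand pinpoint []
fixz [6.0502e+02 1.0005e+02 1.7000e-01] 0.73
two views free z [604.28 100.3    1.44] 0.367
mid []
square_stand [(0.71, [643.5, -76.6, 6.9])]
```

View pics/w5.png

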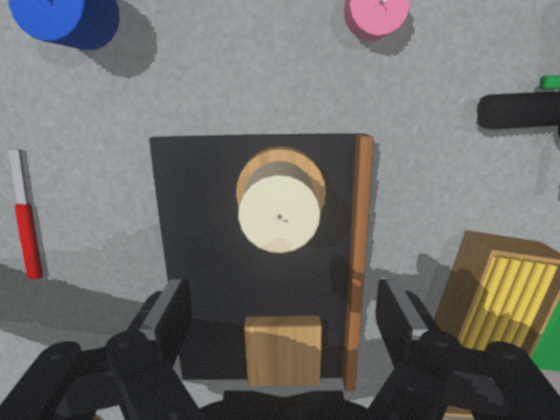

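Thick candle stands on the round stand: its top is at (279,214) and the disc shows evenly behind it. The slate corners are at (152,139) and (181,381), the square stand's top corners at (246,318), (321,318), (247,386) and (321,385). I'll fit the board pose to those.

```bash
python3 - <<'E'
from h import *
from scipy.optimize import least_squares
i=env.camera_info('wrist')
B=np.array([[-100,140,8],[-100,-140,8],[-20,-50,28],[60,-50,28],[-20,-130,28],[60,-130,28]],float)
uv=np.array([[152,139],[181,381],[246,318],[321,318],[247,386],[321,385]],float)
def W(p,B): c,s=np.cos(p[2]),np.sin(p[2]); return B@np.array([[c,-s,0],[s,c,0],[0,0,1]]).T+[p[0],p[1],0]
r=least_squares(lambda p:(proj(i,W(p,B))-uv).ravel(),[605,10,.22],loss='soft_l1'); print(r.x,np.degrees(r.x[2])); print((proj(i,W(r.x,B))-uv).round(1).tolist())
print('round,mid,square',W(r.x,np.array([[20,90,0],[20,0,0],[20,-90,0.]])).round(1).tolist())
# candle top centre via wick base / mask ellipse
im=cv2.imread('pics/w5.png'); hsv=cv2.cvtColor(im,cv2.COLOR_BGR2HSV)
m=((hsv[...,2]>190)&(hsv[...,1]<80)).astype(np.uint8); n,l,st,ce=cv2.connectedComponentsWithStats(m); k=l[205,279]; print(st[k],ce[k],onz(i,ce[k],88))
delta((507,441,230),12.8)
E
```

```text
[6.02910984e+02 1.26771197e+01 2.20576379e-01] 12.63809555211802
[[-2.0, -9.2], [0.1, -3.1], [-1.2, 7.0], [3.4, 7.1], [0.8, -0.3], [0.2, 0.8]]
round,mid,square [[602.7, 104.9, 0.0], [622.4, 17.1, 0.0], [642.1, -70.8, 0.0]]
[ 239  176   80   76 4732] [278.66060862 213.3590448 ] [598.71128442 102.37290025  88.        ]
t 10.80 TCP [602.6  99.8 204.1] yang 12.6 tilt 0.12 w 0.952 ff 0.0 F [ 0.2  0.2 -0.7] j [-0.54  0.43  0.42  1.77 -0.2   0.99  0.17]
delta cm [35.39 -1.92 -2.59] rz -0.2 | tilt-fix rotvec deg
```

The arm was still settling in that picture, so I'll retake it now that it's at rest.

```bash
cat >> h.py <<'E'
from scipy.optimize import least_squares
B0=np.array([[-100,140,8],[-100,-140,8],[-20,-50,28],[60,-50,28],[-20,-130,28],[60,-130,28]],float)
def W(p,B): c,s=np.cos(p[2]),np.sin(p[2]); return np.asarray(B)@np.array([[c,-s,0],[s,c,0],[0,0,1]]).T+[p[0],p[1],0]
E
python3 - <<'E'
from h import *
im,i=snap('wrist','w6'); g=cv2.GaussianBlur(cv2.cvtColor(im,cv2.COLOR_RGB2GRAY),(3,3),0)
p=np.array([603.5,8.5,.222])
for it in range(3):
    u=proj(i,W(p,B0)).astype(np.float32); c=cv2.cornerSubPix(g,u.reshape(-1,1,2).copy(),(9-2*it,)*2,(-1,-1),(3,50,.01)).reshape(-1,2)
    r=least_squares(lambda q:(proj(i,W(q,B0))-c).ravel(),p,loss='soft_l1'); p=r.x
    print(p.round(3),(proj(i,W(p,B0))-c).round(1).tolist())
print('round,mid,square',W(p,[[20,90,0],[20,0,0],[20,-90,0.]]).round(1).tolist())
print(c)
hsv=cv2.cvtColor(im,cv2.COLOR_RGB2HSV)
m=((hsv[...,2]>190)&(hsv[...,1]<80)).astype(np.uint8); n,l,st,ce=cv2.connectedComponentsWithStats(m); u=proj(i,[604,100,88])[0].astype(int); k=l[u[1],u[0]+8]; print(u,st[k],ce[k],onz(i,ce[k],88))
for t in('mid','square_stand','round_stand'): print(t,[(round(r['p'],2),np.round(r['centre'],1).tolist()) for r in env.pinpoint(t,'wrist')])
E
```

```text
[6.05784e+02 7.93400e+00 2.26000e-01] [[-0.4, -1.2], [1.5, 0.2], [-0.4, -1.7], [0.3, 0.4], [1.1, 1.2], [-4.7, 1.4]]
[6.06129e+02 7.21700e+00 2.26000e-01] [[-0.3, -0.5], [1.8, 0.9], [-0.1, -1.1], [0.5, 0.9], [-2.9, -0.3], [0.2, 0.5]]
[6.06224e+02 6.96400e+00 2.26000e-01] [[-0.2, -0.5], [2.0, 1.3], [-0.0, -0.8], [0.4, 0.8], [-3.5, -0.3], [-0.0, 0.2]]
round,mid,square [[605.6, 99.2, 0.0], [625.7, 11.4, 0.0], [645.9, -76.3, 0.0]]
[[152.38716 138.02902]
 [182.01662 381.17383]
 [247.2836  331.0974 ]
 [325.96896 329.26086]
 [253.98933 390.44836]
 [323.37897 389.73718]]
[285 218] [ 244  178   81   77 4898] [283.96182115 215.95528787] [602.78561921 101.30336673  88.        ]
mid [(0.75, [624.1, 13.6, 7.0])]
square_stand [(0.95, [642.0, -74.4, 9.4]), (0.62, [626.0, 10.3, 7.2]), (0.4, [605.9, 97.8, 28.6])]
round_stand []
```

View pics/w6.png

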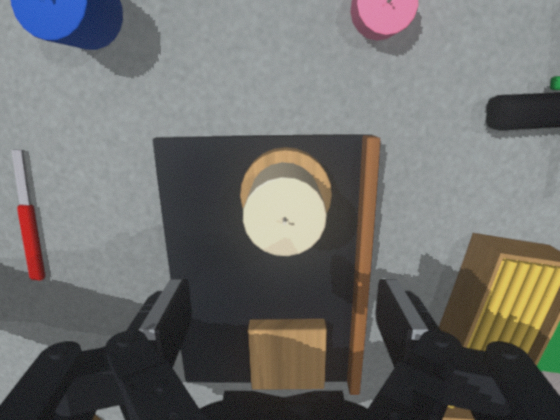

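```bash
python3 - <<'E'
from h import *
s,_=pose(); i=env.camera_info('wrist')
uv=np.array([[155,140],[185,382],[249,321],[325,320],[251,389],[326,387]],float)
r=least_squares(lambda p:(proj(i,W(p,B0))-uv).ravel(),[605,10,.22]); p=r.x; print(p.round(3)); print((proj(i,W(p,B0))-uv).round(1).tolist())
print('round,mid,square',W(p,[[20,90,0],[20,0,0],[20,-90,0.]]).round(1).tolist())
# also free camera height error
r=least_squares(lambda q:(proj(i,W(q[:3],B0)+[0,0,q[3]])-uv).ravel(),[605,10,.22,0]); p=r.x; print(p.round(3)); print((proj(i,W(p[:3],B0)+[0,0,p[3]])-uv).round(1).tolist())
E
```

```text
t 11.00 TCP [603.   99.8 204.9] yang 12.6 tilt 0.04 w 0.952 ff 0.0 F [ 0.7  0.1 -0.4] j [-0.54  0.43  0.42  1.77 -0.2   0.99  0.17]
[6.06776e+02 1.10240e+01 2.38000e-01]
[[-3.9, -5.5], [1.0, -1.6], [-0.5, 5.9], [2.8, 5.7], [1.5, -1.8], [-0.4, -0.9]]
round,mid,square [[605.0, 103.2, 0.0], [626.2, 15.7, 0.0], [647.4, -71.7, 0.0]]
[ 6.06844e+02  7.16800e+00  2.39000e-01 -6.21300e+00]
[[-2.0, -1.9], [2.1, -3.1], [-0.5, 5.2], [1.2, 5.0], [1.5, -3.5], [-1.8, -2.6]]
```

{"api": "move_arm", "payload": {
  "deltas": [
    [0.95,31.5,-1.8,-2.5,0,0,0],
    [0.95,31.5,-1.8,-2.5,0,0,0],
    [0.95,31.5,-1.8,-2.5,0,0,0],
    [0.95,31.5,-1.8,-2.5,0,0,0],
    [0.95,31.5,-1.8,-2.5,0,0,0],
    [0.95,31.5,-1.8,-2.5,0,0,0],
    [0.95,31.5,-1.8,-2.5,0,0,0],
    [0.95,31.5,-1.8,-2.5,0,0,0],
    [0.95,31.5,-1.8,-2.5,0,0,0],
    [0.95,31.5,-1.8,-2.5,0,0,0]
  ]
}}

```text
time: 12.25
position: [517.6, 402.4, 230.4]
orientation: [1.967, 2.449, 0.0]
wrist_force: [-0.9, -0.3, 0.3]
width: 0.951
finger_force: 0.0
```

```bash
python3 - <<'E'
from h import *
pose(); env.snapshot('wrist'); look('wax_block',(507,441,0),'w7'); look('low_candle',(562,303,0))
E
```

```text
t 12.25 TCP [517.6 402.4 230.4] yang 12.5 tilt 0.01 w 0.951 ff 0.0 F [-0.9 -0.3  0.3] j [-0.98  0.47  0.36  1.63 -0.18  1.07 -0.35]
wax_block pinpoint [(0.61, [505.3, 443.1, 3.6])]
fixz [505.62 442.32   0.99] 0.043
low_candle pinpoint [(0.78, [564.5, 303.2, -2.4]), (0.63, [486.1, 314.2, -0.2]), (0.57, [646.4, 265.8, 3.4])]
fixz [563.96 299.62   0.  ] 0.134
```

View pics/w7.png

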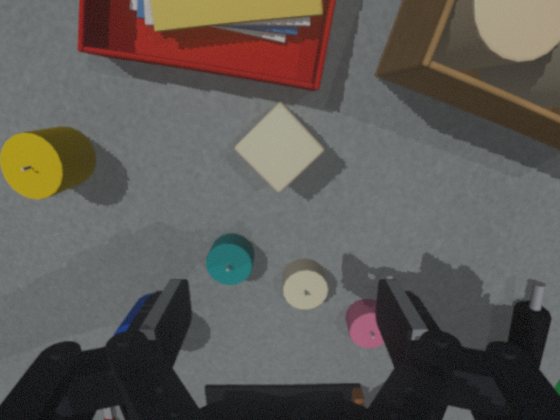

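```bash
python3 - <<'E'
from h import *
i=env.camera_info('wrist')
P=np.array([onz(i,u,60) for u in [(281,102),(235,148),(280,192),(323,150)]])[:,:2]; print(P.round(1).tolist(),P.mean(0)); 
for a,b in((0,1),(1,2),(2,3),(3,0)): d=P[b]-P[a]; print(round(np.linalg.norm(d),1),np.degrees(np.arctan2(d[1],d[0]))%90)
delta((505.8,442,150),56.5)
E
```

```text
[[498.5, 479.3], [469.5, 435.7], [513.6, 407.2], [540.4, 449.9]] [505.48142966 443.01965703]
52.4 56.424027562620935
52.5 57.20622183288247
50.3 57.87168713521831
51.2 54.88461250117504
t 12.60 TCP [517.  403.4 230.3] yang 12.6 tilt 0.01 w 0.950 ff 0.0 F [ 0.4  0.3 -0.8] j [-0.98  0.47  0.35  1.63 -0.18  1.07 -0.35]
delta cm [ 4.01 -0.26  8.03] rz -43.9 | tilt-fix rotvec deg
```

{"api": "move_arm", "payload": {
  "deltas": [
    [0.95,4,-0.3,5,0,0,-10],
    [0.95,4,-0.3,8,0,0,-20],
    [0.95,4,-0.3,8,0,0,-30],
    [0.95,4,-0.3,8,0,0,-40],
    [0.95,4,-0.3,8,0,0,-44],
    [0.95,4,-0.3,8,0,0,-44],
    [0.95,4,-0.3,8,0,0,-44]
  ]
}}

```text
time: 13.48
position: [505.5, 441.8, 150.3]
orientation: [0.906, 3.008, 0.0]
wrist_force: [-0.2, 0.9, -0.0]
width: 0.952
finger_force: 0.0
```

```bash
python3 - <<'E'
from h import *
env.snapshot('wrist'); env.snapshot('wrist'); look('wax_block',(505.5,442.5,0),'w8')
delta((505.6,442.5,38),56.5)
E
```

```text
wax_block pinpoint [(0.64, [503.2, 441.6, 2.1])]
fixz [505.9  441.41  -0.6 ] 0.1
two views free z [505.96 441.26  -6.47   0.99] 0.044
t 13.72 TCP [505.4 441.9 150.3] yang 56.5 tilt 0.00 w 0.951 ff 0.0 F [ 0.3 -1.3 -0.4] j [-0.88  0.56  0.14  1.65 -0.09  0.94  0.28]
delta cm [ 0.02  0.07 11.23] rz 0.0 | tilt-fix rotvec deg
```

{"api": "move_arm", "payload": {
  "deltas": [
    [0.95,0,0,5,0,0,0],
    [0.95,0,0,10,0,0,0],
    [0.95,0,0,11.2,0,0,0],
    [0.95,0,0,11.2,0,0,0],
    [0.3,0,0,11.2,0,0,0],
    [0.3,0,0,11.2,0,0,0],
    [0.3,0,0,11.2,0,0,0],
    [0.3,0,0,11.2,0,0,0],
    [0.3,0,0,11.2,0,0,0],
    [0.3,0,0,11.2,0,0,0]
  ]
}}

```text
time: 14.98
position: [506.8, 442.9, 40.9]
orientation: [0.904, 3.007, 0.006]
wrist_force: [-0.3, -0.2, 6.1]
width: 0.634
finger_force: 64.0
```

{"api": "move_arm", "payload": {
  "deltas": [
    [0.3,0,0,-5,0,0,0],
    [0.3,0,0,-11,0,0,0],
    [0.3,0,0,-16,0,0,0],
    [0.3,0,0,-16,0,0,0]
  ]
}}

```text
time: 15.48
position: [507.5, 443.5, 204.2]
orientation: [0.903, 3.004, 0.015]
wrist_force: [0.1, 0.4, -2.2]
width: 0.636
finger_force: 64.4
```

```bash
python3 - <<'E'
from h import *
im,i=snap('wrist','w9')
# dark/bright extents of block top seen along image rows: print wax mask pinpoint
print([(round(r['p'],2),np.round(r['centre'],1).tolist()) for r in env.pinpoint('wax_block','wrist')])
delta((645.1,-75.8,200),12.9)
E
```

```text
[(0.86, [507.3, 443.8, 164.8])]
t 15.57 TCP [505.  441.5 198.5] yang 56.6 tilt 0.02 w 0.639 ff 64.4 F [-0.9 -0.4 -2.5] j [-0.89  0.51  0.15  1.61 -0.09  1.02  0.28]
delta cm [-40.2  -35.44  -0.17] rz 43.7 | tilt-fix rotvec deg
```

View pics/w9.png

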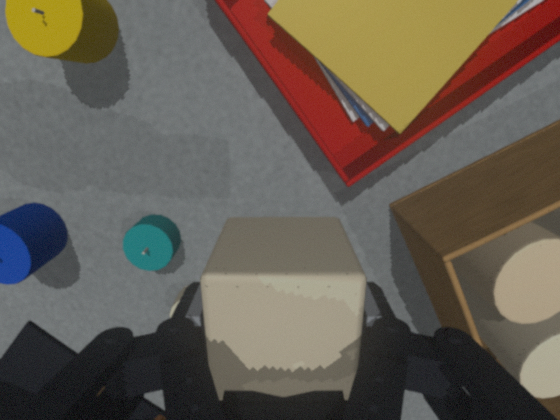

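{"api": "move_arm", "payload": {
  "deltas": [
    [0.3,-40.2,-35.4,2,0,0,44],
    [0.3,-40.2,-35.4,2,0,0,44],
    [0.3,-40.2,-35.4,2,0,0,44],
    [0.3,-40.2,-35.4,2,0,0,44],
    [0.3,-40.2,-35.4,2,0,0,44],
    [0.3,-40.2,-35.4,2,0,0,44],
    [0.3,-40.2,-35.4,2,0,0,44],
    [0.3,-40.2,-35.4,2,0,0,44],
    [0.3,-40.2,-35.4,2,0,0,44],
    [0.3,-40.2,-35.4,2,0,0,44],
    [0.3,-40.2,-35.4,2,0,0,44],
    [0.3,-40.2,-35.4,2,0,0,44]
  ]
}}

```text
time: 17.08
position: [645.3, -72.9, 177.4]
orientation: [-1.96, -2.452, 0.0]
wrist_force: [-0.5, -0.2, -1.8]
width: 0.637
finger_force: 64.4
```

```bash
python3 - <<'E'
from h import *
env.snapshot('wrist');env.snapshot('wrist')
delta((645.5,-77.8,100),12.9)
E
```

```text
t 17.18 TCP [645.6 -73.4 177.9] yang 12.7 tilt 0.06 w 0.639 ff 64.4 F [ 0.3 -0.9 -2. ] j [-0.24  0.52  0.41  1.7  -0.24  0.97  0.48]
delta cm [-0.44 -0.1   7.79] rz -0.2 | tilt-fix rotvec deg
```

{"api": "move_arm", "payload": {
  "deltas": [
    [0.3,-0.4,-0.1,5,0,0,0],
    [0.3,-0.4,-0.1,9,0,0,0],
    [0.3,-0.4,-0.1,10,0,0,0],
    [0.3,-0.4,-0.1,10,0,0,0],
    [0.3,-0.4,-0.1,10.5,0,0,0],
    [0.3,-0.4,-0.1,10.8,0,0,0]
  ]
}}

```text
time: 17.92
position: [646.5, -79.3, 71.5]
orientation: [1.964, 2.45, 0.002]
wrist_force: [0.2, -0.1, -0.6]
width: 0.638
finger_force: 64.3
```

```bash
python3 - <<'E'
from h import *
env.snapshot('scene');env.snapshot('wrist')
delta((645.5,-77.8,67),12.9)
E
```

```text
t 18.02 TCP [645.8 -79.2  70.7] yang 12.6 tilt 0.04 w 0.637 ff 64.3 F [-0.4  0.5 -1.5] j [-0.19  0.65  0.36  1.76 -0.31  0.78  0.54]
delta cm [ 0.14 -0.    0.37] rz -0.3 | tilt-fix rotvec deg
```

{"api": "move_arm", "payload": {
  "deltas": [
    [0.3,0.1,0,0.2,0,0,0],
    [0.3,0.1,0,0.3,0,0,0],
    [0.3,0.1,0,0.3,0,0,0]
  ]
}}

```text
time: 18.4
position: [645.8, -78.5, 68.8]
orientation: [1.965, 2.45, 0.002]
wrist_force: [-2.7, -0.3, 5.4]
width: 0.64
finger_force: 65.1
```

{"api": "move_arm", "payload": {
  "deltas": [
    [0.7,0,0,0,0,0,0],
    [0.95,0,0,0,0,0,0],
    [0.95,0,0,0,0,0,0],
    [0.95,0,0,0,0,0,0],
    [0.95,0,0,-4,0,0,0],
    [0.95,0,0,-10,0,0,0],
    [0.95,0,0,-14,0,0,0],
    [0.95,0,0,-14,0,0,0],
    [0.95,0,0,-14,0,0,0]
  ]
}}

```text
time: 19.52
position: [644.9, -78.0, 206.6]
orientation: [-1.964, -2.45, 0.001]
wrist_force: [-0.2, -0.2, -0.8]
width: 0.953
finger_force: 0.0
```

```bash
rm -f v_wax*; python3 - <<'E'
from h import *
env.snapshot('wrist');env.snapshot('wrist'); look('wax_block',(645,-76,28),'w10',z=28)
for t in('mid','square_stand','round_stand','tealight'): print(t,[(round(r['p'],2),np.round(r['centre'],1).tolist()) for r in env.pinpoint(t,'wrist')])
delta((503,-410,240),12.9)
E
```

```text
wax_block pinpoint [(0.74, [647.2, -77.1, 31.0])]
fixz [645.92 -78.72   1.81] 0.094
mid [(0.73, [625.3, 11.0, 8.3])]
square_stand []
round_stand []
tealight [(0.76, [587.9, -302.5, -2.5])]
t 19.98 TCP [645.3 -78.3 206.9] yang 12.6 tilt 0.04 w 0.950 ff 0.0 F [ 0.8  1.1 -0.2] j [-0.24  0.49  0.42  1.67 -0.23  1.03  0.47]
delta cm [-29.28 -21.1   -3.3 ] rz -0.3 | tilt-fix rotvec deg
```

View pics/w10.png

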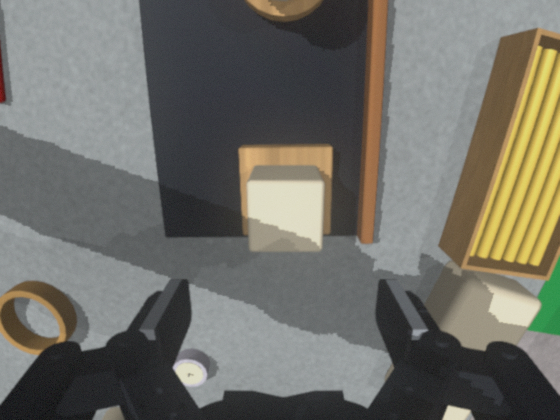

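The block stands square on the square stand, its top around (286,210), with even margins of about 8 px on either side. Next is the slim candle.

{"api": "move_arm", "payload": {
  "deltas": [
    [0.95,-31,-21,-3.3,0,0,0],
    [0.95,-31,-21,-3.3,0,0,0],
    [0.95,-31,-21,-3.3,0,0,0],
    [0.95,-31,-21,-3.3,0,0,0],
    [0.95,-31,-21,-3.3,0,0,0],
    [0.95,-31,-21,-3.3,0,0,0],
    [0.95,-31,-21,-3.3,0,0,0],
    [0.95,-31,-21,-3.3,0,0,0],
    [0.95,-31,-21,-3.3,0,0,0]
  ]
}}

```text
time: 21.1
position: [509.2, -424.5, 239.8]
orientation: [-1.961, -2.453, -0.002]
wrist_force: [0.3, -0.5, -0.2]
width: 0.948
finger_force: 0.0
```

```bash
rm -f v_slim*; python3 - <<'E'
from h import *
env.snapshot('wrist');env.snapshot('wrist'); look('slim_candle',(504,-418,0),'w11')
delta((503,-418,150),12.9)
E
```

```text
slim_candle pinpoint [(0.78, [506.4, -420.1, -0.0])]
fixz [ 5.0509e+02 -4.1984e+02  2.7000e-01] 0.045
t 21.35 TCP [ 508.4 -425.6  240.2] yang 12.6 tilt 0.02 w 0.946 ff 0.0 F [-0.3 -0.3 -0.8] j [ 0.29  0.49  0.49  1.61 -0.25  1.11  1.07]
delta cm [ 0.86 -0.36  9.02] rz -0.3 | tilt-fix rotvec deg
```

{"api": "move_arm", "payload": {
  "deltas": [
    [0.95,0.6,-0.2,5,0,0,0],
    [0.95,0.6,-0.2,9,0,0,0],
    [0.95,0.6,-0.2,9,0,0,0],
    [0.95,0.6,-0.2,9,0,0,0]
  ]
}}

```text
time: 21.85
position: [505.4, -421.9, 151.9]
orientation: [1.964, 2.449, -0.0]
wrist_force: [0.7, -0.3, 0.3]
width: 0.951
finger_force: 0.0
```

```bash
python3 - <<'E'
from h import *
env.snapshot('wrist');env.snapshot('wrist'); look('slim_candle',(505,-419.8,0),'w12')
delta((505,-420,50),12.9)
E
```

```text
slim_candle pinpoint [(0.97, [506.8, -418.1, -0.4])]
fixz [ 5.0433e+02 -4.1862e+02  4.1000e-01] 0.081
two views free z [ 505.51 -422.45   -7.72] 0.029
t 22.10 TCP [ 505.2 -421.7  151.8] yang 12.6 tilt 0.15 w 0.948 ff 0.0 F [0.8 0.2 0.2] j [ 0.31  0.57  0.46  1.7  -0.3   0.94  1.11]
delta cm [ 0.19  0.   10.18] rz -0.3 | tilt-fix rotvec deg
```

{"api": "move_arm", "payload": {
  "deltas": [
    [0.95,0.2,0,5,0,0,0],
    [0.95,0.2,0,9.2,0,0,0],
    [0.95,0.2,0,9.2,0,0,0],
    [0.1,0.2,0,9.2,0,0,0],
    [0.1,0.2,0,9.2,0,0,0],
    [0.1,0.2,0,9.2,0,0,0],
    [0.1,0.2,0,9.2,0,0,0],
    [0.1,0.2,0,9.2,0,0,0],
    [0.1,0.2,0,9.2,0,0,0],
    [0.1,0.2,0,9.2,0,0,0],
    [0.1,0.2,0,9.2,0,0,0]
  ]
}}

```text
time: 23.48
position: [505.1, -420.3, 60.7]
orientation: [1.963, 2.448, 0.0]
wrist_force: [-0.5, -0.6, 6.4]
width: 0.455
finger_force: 60.5
```

```bash
python3 - <<'E'
from h import *
pose()
E
```

```text
t 23.48 TCP [ 505.1 -420.3   60.7] yang 12.5 tilt 0.22 w 0.455 ff 60.5 F [-0.5 -0.6  6.4] j [ 0.35  0.68  0.41  1.76 -0.36  0.78  1.15]
```

{"api": "move_arm", "payload": {
  "deltas": [
    [0.1,0,0,-5,0,0,0],
    [0.1,0,0,-11,0,0,0],
    [0.1,0,0,-16,0,0,0],
    [0.1,0,0,-17,0,0,0],
    [0.1,0,0,-17,0,0,0]
  ]
}}

```text
time: 24.1
position: [504.1, -418.9, 228.7]
orientation: [1.965, 2.451, 0.001]
wrist_force: [0.1, 0.8, -1.4]
width: 0.458
finger_force: 60.7
```

```bash
python3 - <<'E'
from h import *
env.snapshot('wrist');delta((625,12,200),12.9)
im,i=snap('wrist','w13'); s,_=pose(); zt=s['position'][2]+30
b=mask_near2('slim_candle',i,s['position']+[0,0,-15])
if b is not None:
    print('mask',b.sum()); k,a,h=DIM['slim_candle']; r=fixfit('slim_candle',s['position'],[(i,b)],s['position'][2]-60); print(r.x,r.fun,'off',r.x[:2]-s['position'][:2])
print([(round(r['p'],2),np.round(r['centre'],1).tolist()) for r in env.pinpoint('slim_candle','wrist')])
E
```

```text
t 24.15 TCP [ 503.7 -418.4  227.2] yang 12.6 tilt 0.12 w 0.456 ff 60.7 F [-0.2 -0.6 -1.3] j [ 0.28  0.49  0.5   1.64 -0.26  1.08  1.07]
delta cm [39.36 21.21  2.77] rz -0.3 | tilt-fix rotvec deg 
t 24.20 TCP [ 503.5 -418.1  226.4] yang 12.6 tilt 0.20 w 0.456 ff 60.7 F [-0.6  0.9 -2. ] j [ 0.28  0.49  0.5   1.64 -0.26  1.08  1.07]
mask 16061.0
[ 5.03690597e+02 -4.18335357e+02  2.73714766e-01] 0.13073606562805384 off [ 0.23686485 -0.18545549]
[(0.75, [504.5, -416.6, 163.6])]
```

{"api": "move_arm", "payload": {
  "deltas": [
    [0.1,39.4,21.2,2,0,0,-0.3],
    [0.1,39.4,21.2,2,0,0,-0.3],
    [0.1,39.4,21.2,2,0,0,-0.3],
    [0.1,39.4,21.2,2,0,0,-0.3],
    [0.1,39.4,21.2,2,0,0,-0.3],
    [0.1,39.4,21.2,2,0,0,-0.3],
    [0.1,39.4,21.2,2,0,0,-0.3],
    [0.1,39.4,21.2,2,0,0,-0.3],
    [0.1,39.4,21.2,2,0,0,-0.3],
    [0.1,39.4,21.2,2,0,0,-0.3],
    [0.1,39.4,21.2,2,0,0,-0.3]
  ]
}}

```text
time: 25.68
position: [625.1, 9.1, 208.4]
orientation: [1.963, 2.452, -0.001]
wrist_force: [-0.8, 0.6, -2.2]
width: 0.452
finger_force: 60.7
```

```bash
python3 - <<'E'
from h import *
env.snapshot('wrist');env.snapshot('wrist')
for n in('wrist','scene'): 
    env.snapshot(n); print([(round(r['p'],2),np.round(r['centre'],1).tolist()) for r in env.pinpoint('mid',n)])
delta((625,12,69),12.9)
E
```

```text
[(0.63, [624.1, 8.2, 5.0])]
[(0.56, [624.5, 10.8, 6.0]), (0.38, [643.6, -79.5, 6.8])]
t 25.98 TCP [625.4  11.2 208.4] yang 12.8 tilt 0.01 w 0.455 ff 60.7 F [ 1.  -0.7 -0.9] j [-0.38  0.45  0.41  1.73 -0.21  1.01  0.32]
delta cm [ 0.09 -0.02 13.94] rz -0.1 | tilt-fix rotvec deg
```

Good: straight down.

{"api": "move_arm", "payload": {
  "deltas": [
    [0.1,0.05,0,5,0,0,0],
    [0.1,0.05,0,10,0,0,0],
    [0.1,0.05,0,13,0,0,0],
    [0.1,0.05,0,13,0,0,0],
    [0.1,0.05,0,13.6,0,0,0],
    [0.1,0.05,0,13.8,0,0,0],
    [0.1,0.05,0,13.9,0,0,0]
  ]
}}

```text
time: 26.85
position: [625.9, 12.1, 70.3]
orientation: [1.958, 2.455, 0.002]
wrist_force: [-0.6, -0.5, -1.1]
width: 0.452
finger_force: 60.7
```

{"api": "move_arm", "payload": {
  "deltas": [
    [0.1,0,0,0.1,0,0,0],
    [0.1,0,0,0.1,0,0,0],
    [0.1,0,0,0.1,0,0,0]
  ]
}}

```text
time: 27.22
position: [625.6, 12.1, 68.7]
orientation: [1.959, 2.456, 0.001]
wrist_force: [-0.2, 0.4, 2.3]
width: 0.452
finger_force: 60.9
```

{"api": "move_arm", "payload": {
  "deltas": [
    [0.7,0,0,0,0,0,0],
    [0.9,0,0,0,0,0,0],
    [0.9,0,0,0,0,0,0],
    [0.9,0,0,0,0,0,0],
    [0.9,0,0,-5,0,0,0],
    [0.9,0,0,-10,0,0,0],
    [0.9,0,0,-15,0,0,0],
    [0.9,0,0,-15,0,0,0],
    [0.9,0,0,-15,0,0,0]
  ]
}}

```text
time: 28.35
position: [624.8, 12.2, 217.8]
orientation: [-1.958, -2.456, 0.0]
wrist_force: [-0.3, 0.1, -0.4]
width: 0.903
finger_force: 0.0
```

```bash
rm -f v_slim*; python3 - <<'E'
from h import *
env.snapshot('wrist');env.snapshot('wrist'); look('slim_candle',(625,12,8),'w14',z=8)
for t in('thick_candle',): print(t,[(round(r['p'],2),np.round(r['centre'],1).tolist()) for r in env.pinpoint(t,'wrist')])
delta((563.5,301,170),0)
E
```

```text
slim_candle pinpoint [(0.92, [626.5, 10.9, 5.7])]
fixz [6.2535e+02 1.3040e+01 4.0000e-02] 0.092
thick_candle [(0.65, [601.6, 98.6, 28.9])]
t 28.65 TCP [624.9  12.  217.2] yang 12.8 tilt 0.11 w 0.899 ff 0.0 F [-0.2 -0.1 -0.7] j [-0.39  0.44  0.42  1.72 -0.2   1.02  0.32]
delta cm [29.54  0.45  4.72] rz 12.8 | tilt-fix rotvec deg
```

{"api": "move_arm", "payload": {
  "deltas": [
    [0.9,5,0,0,0,0,-10],
    [0.9,29.4,0.5,4.7,0,0,-60],
    [0.9,29.4,0.5,4.7,0,0,-60],
    [0.9,29.4,0.5,4.7,0,0,-60],
    [0.9,29.4,0.5,4.7,0,0,-60],
    [0.9,29.4,0.5,4.7,0,0,-60],
    [0.9,29.4,0.5,4.7,0,0,-60],
    [0.9,29.4,0.5,4.7,0,0,-60],
    [0.9,29.4,0.5,4.7,0,0,-60]
  ]
}}

```text
time: 29.78
position: [565.3, 298.5, 171.4]
orientation: [0.473, 3.105, -0.0]
wrist_force: [0.3, -0.8, -0.1]
width: 0.898
finger_force: 0.0
```

```bash
rm -f v_low*; python3 - <<'E'
from h import *
env.snapshot('wrist');env.snapshot('wrist'); look('low_candle',(563.5,301,0),'w15')
im=cv2.imread('pics/w15.png'); i=env.camera_info('wrist'); u=proj(i,[563.5,301,30])[0]; print('px',u, im[int(u[1])+6,int(u[0])+8])
delta((563.5,302,90),73)
E
```

```text
low_candle pinpoint [(0.88, [485.3, 311.6, 0.8]), (0.84, [647.2, 262.6, 4.9]), (0.69, [563.0, 300.3, -1.9])]
fixz [ 5.6424e+02  3.0084e+02 -1.8000e-01] 0.101
px [284.85860081 205.39678102] [144 162 166]
t 30.02 TCP [564.9 299.5 171.4] yang 72.8 tilt 0.01 w 0.901 ff 0.0 F [-0.9 -0.5 -0.3] j [-0.63  0.49  0.11  1.72 -0.06  0.94  0.77]
delta cm [0.21 0.19 8.14] rz -0.2 | tilt-fix rotvec deg
```

{"api": "move_arm", "payload": {
  "deltas": [
    [0.9,0.1,0.1,4,0,0,0],
    [0.9,0.1,0.1,7.5,0,0,0],
    [0.9,0.1,0.1,7.5,0,0,0],
    [0.9,0.1,0.1,7.5,0,0,0]
  ]
}}

```text
time: 30.52
position: [565.0, 301.4, 97.6]
orientation: [0.468, 3.105, 0.002]
wrist_force: [0.1, 0.7, -0.5]
width: 0.9
finger_force: 0.0
```

```bash
python3 - <<'E'
from h import *
env.snapshot('wrist');env.snapshot('wrist'); look('low_candle',(564,301,0),'w16')
delta((564,301,28),73)
E
```

```text
low_candle pinpoint [(0.73, [647.1, 265.0, 3.8]), (0.7, [563.9, 303.1, -2.7]), (0.58, [481.1, 314.0, 3.5]), (0.45, [602.9, 98.0, 29.7])]
fixz [5.6467e+02 3.0102e+02 1.0000e-02] 0.106
two views free z [567.55 300.03 -11.54] 0.033
t 30.77 TCP [564.8 301.4  97.7] yang 72.8 tilt 0.14 w 0.899 ff 0.0 F [ 0.8  0.  -0.5] j [-0.62  0.58  0.1   1.77 -0.07  0.8   0.78]
delta cm [ 0.08 -0.07  6.97] rz -0.2 | tilt-fix rotvec deg
```

{"api": "move_arm", "payload": {
  "deltas": [
    [0.9,0,0,4,0,0,0],
    [0.9,0,0,6.5,0,0,0],
    [0.9,0,0,6.9,0,0,0],
    [0.1,0,0,6.9,0,0,0],
    [0.1,0,0,6.9,0,0,0],
    [0.1,0,0,6.9,0,0,0],
    [0.1,0,0,6.9,0,0,0],
    [0.1,0,0,6.9,0,0,0],
    [0.1,0,0,6.9,0,0,0],
    [0.1,0,0,6.9,0,0,0],
    [0.1,0,0,6.9,0,0,0]
  ]
}}

```text
time: 32.15
position: [565.3, 301.7, 29.1]
orientation: [0.468, 3.104, 0.003]
wrist_force: [-0.6, 0.1, 6.3]
width: 0.541
finger_force: 62.1
```

{"api": "move_arm", "payload": {
  "deltas": [
    [0.1,0,0,-5,0,0,0],
    [0.1,0,0,-11,0,0,0],
    [0.1,0,0,-15,0,0,0],
    [0.1,0,0,-15,0,0,0],
    [0.1,0,0,-15,0,0,0]
  ]
}}

```text
time: 32.78
position: [563.4, 300.6, 176.6]
orientation: [-0.468, -3.105, 0.001]
wrist_force: [-0.0, -0.0, -0.4]
width: 0.54
finger_force: 61.8
```

```bash
python3 - <<'E'
from h import *
env.snapshot('wrist'); im,i=snap('wrist','w17'); s,M=pose()
b=mask_near2('low_candle',i,s['position']+[0,0,-15])
if b is not None:
    r=fixfit('low_candle',s['position'],[(i,b)],s['position'][2]-28); print(r.fun,'off tool',M.T@np.r_[r.x[:2]-s['position'][:2],0])
print([(round(r['p'],2),np.round(r['centre'],1).tolist()) for r in env.pinpoint('low_candle','wrist')])
ey=np.array([-.223,.975]); ex=np.array([.975,.223]); L=np.array([625,12.3])-76*ex; print(L)
delta((*L,170),102.9)
E
```

```text
t 32.88 TCP [563.  300.4 175.5] yang 72.9 tilt 0.20 w 0.541 ff 61.8 F [ 0.3 -0.4 -0.7] j [-0.64  0.48  0.11  1.71 -0.06  0.95  0.77]
0.09112649945441598 off tool [ 0.30854895 -0.37908913  0.00170724]
[(0.91, [484.6, 310.2, 4.6]), (0.72, [561.9, 299.1, 146.6])]
[550.9    -4.648]
t 32.98 TCP [563.3 300.6 175.6] yang 72.9 tilt 0.18 w 0.541 ff 61.8 F [ 0.2  0.6 -1.2] j [-0.64  0.48  0.11  1.71 -0.06  0.95  0.77]
delta cm [ -7.81 -29.53   0.61] rz -30.0 | tilt-fix rotvec deg
```

{"api": "move_arm", "payload": {
  "deltas": [
    [0.1,-7.8,-29.5,0.5,0,0,-30],
    [0.1,-7.8,-29.5,0.5,0,0,-30],
    [0.1,-7.8,-29.5,0.5,0,0,-30],
    [0.1,-7.8,-29.5,0.5,0,0,-30],
    [0.1,-7.8,-29.5,0.5,0,0,-30],
    [0.1,-7.8,-29.5,0.5,0,0,-30],
    [0.1,-7.8,-29.5,0.5,0,0,-30],
    [0.1,-7.8,-29.5,0.5,0,0,-30]
  ]
}}

```text
time: 33.98
position: [551.7, -1.9, 171.9]
orientation: [0.356, -3.121, -0.001]
wrist_force: [-0.1, 0.7, -1.2]
width: 0.541
finger_force: 61.9
```

```bash
python3 - <<'E'
from h import *
env.snapshot('wrist');env.snapshot('wrist');env.snapshot('scene')
delta((550.9,-4.6,37.5),102.9)
E
```

```text
t 34.12 TCP [551.7  -2.5 172.1] yang 103.0 tilt 0.03 w 0.541 ff 61.8 F [ 0.2 -0.5 -0.3] j [-0.11  0.36  0.05  1.92 -0.03  0.86  1.75]
delta cm [ 0.13 -0.2  13.46] rz 0.1 | tilt-fix rotvec deg
```

{"api": "move_arm", "payload": {
  "deltas": [
    [0.1,0.1,-0.2,5,0,0,0],
    [0.1,0.1,-0.2,10,0,0,0],
    [0.1,0.1,-0.2,12.8,0,0,0],
    [0.1,0.1,-0.2,12.8,0,0,0],
    [0.1,0.1,-0.2,13.2,0,0,0],
    [0.1,0.1,-0.2,13.4,0,0,0],
    [0.1,0.1,-0.2,13.5,0,0,0]
  ]
}}

```text
time: 35.0
position: [551.8, -6.0, 38.2]
orientation: [-0.352, 3.12, -0.0]
wrist_force: [-0.1, -1.1, -1.0]
width: 0.541
finger_force: 61.8
```

{"api": "move_arm", "payload": {
  "deltas": [
    [0.1,0,0,0.1,0,0,0],
    [0.1,0,0,0.15,0,0,0],
    [0.1,0,0,0.15,0,0,0]
  ]
}}

```text
time: 35.38
position: [551.6, -6.0, 37.1]
orientation: [-0.351, 3.121, 0.0]
wrist_force: [-2.4, 0.2, 8.0]
width: 0.54
finger_force: 62.9
```

{"api": "move_arm", "payload": {
  "deltas": [
    [0.65,0,0,0,0,0,0],
    [0.8,0,0,0,0,0,0],
    [0.8,0,0,0,0,0,0],
    [0.8,0,0,0,0,0,0],
    [0.8,0,0,-5,0,0,0],
    [0.8,0,0,-10,0,0,0],
    [0.8,0,0,-15,0,0,0],
    [0.8,0,0,-15,0,0,0],
    [0.8,0,0,-15,0,0,0]
  ]
}}

```text
time: 36.5
position: [550.6, -6.0, 185.3]
orientation: [0.352, -3.121, -0.0]
wrist_force: [0.2, -0.2, -0.6]
width: 0.8
finger_force: 0.0
```

```bash
rm -f v_low*; python3 - <<'E'
from h import *
env.snapshot('wrist');env.snapshot('wrist'); look('low_candle',(550.9,-5,8),'w18',z=8)
delta((588,-303,170),12.9)
E
```

```text
low_candle pinpoint [(0.83, [648.2, 265.0, 2.9])]
fixz [ 5.5055e+02 -6.3300e+00  2.2000e-01] 0.064
t 36.75 TCP [550.5  -6.1 184.5] yang 102.9 tilt 0.14 w 0.799 ff 0.0 F [ 0.  -0.8  0.3] j [-0.11  0.34  0.06  1.91 -0.03  0.89  1.75]
delta cm [  2.95 -29.78   1.44] rz 90.0 | tilt-fix rotvec deg
```

{"api": "move_arm", "payload": {
  "deltas": [
    [0.8,3,-29.8,1.4,0,0,90],
    [0.8,3,-29.8,1.4,0,0,90],
    [0.8,3,-29.8,1.4,0,0,90],
    [0.8,3,-29.8,1.4,0,0,90],
    [0.8,3,-29.8,1.4,0,0,90],
    [0.8,3,-29.8,1.4,0,0,90],
    [0.8,3,-29.8,1.4,0,0,90],
    [0.8,3,-29.8,1.4,0,0,90],
    [0.8,3,-29.8,1.4,0,0,90],
    [0.8,3,-29.8,1.4,0,0,90],
    [0.8,3,-29.8,1.4,0,0,90],
    [0.8,3,-29.8,1.4,0,0,90]
  ]
}}

```text
time: 38.25
position: [588.1, -303.3, 171.6]
orientation: [-1.958, -2.456, -0.0]
wrist_force: [0.8, -0.3, 1.2]
width: 0.8
finger_force: 0.0
```

```bash
rm -f v_tea*; python3 - <<'E'
from h import *
env.snapshot('wrist');env.snapshot('wrist'); look('tealight',(588,-303,0),'w19')
delta((588,-303,90),12.9)
E
```

```text
tealight pinpoint [(0.92, [588.4, -300.5, -0.4])]
fixz [ 5.8717e+02 -3.0527e+02  2.4000e-01] 0.088
t 38.50 TCP [ 588.2 -303.3  171.8] yang 12.9 tilt 0.01 w 0.803 ff 0.0 F [-0.5 -0.1 -0.8] j [ 0.07  0.56  0.49  1.68 -0.31  0.98  0.9 ]
delta cm [ 0.03 -0.01  8.18] rz -0.0 | tilt-fix rotvec deg
```

{"api": "move_arm", "payload": {
  "deltas": [
    [0.8,-0.1,0,4,0,0,0],
    [0.8,-0.1,0,8,0,0,0],
    [0.8,-0.1,0,8,0,0,0],
    [0.8,-0.1,0,8,0,0,0]
  ]
}}

```text
time: 39.0
position: [589.2, -305.0, 93.2]
orientation: [1.958, 2.454, 0.0]
wrist_force: [0.2, 0.9, -0.4]
width: 0.802
finger_force: 0.0
```

```bash
python3 - <<'E'
from h import *
env.snapshot('wrist');env.snapshot('wrist'); look('tealight',(588,-303,0),'w20')
delta((588,-303.5,27),12.9)
E
```

```text
tealight pinpoint [(0.81, [588.5, -300.0, -5.2])]
fixz [ 5.8726e+02 -3.0515e+02  2.8000e-01] 0.065
two views free z [ 587.93 -307.74   -7.87] 0.039
t 39.25 TCP [ 589.1 -304.6   93.2] yang 12.9 tilt 0.14 w 0.804 ff 0.0 F [ 0.  -0.5 -0.3] j [ 0.1   0.65  0.45  1.73 -0.36  0.85  0.94]
delta cm [ 0.14 -0.1   6.62] rz -0.0 | tilt-fix rotvec deg
```

{"api": "move_arm", "payload": {
  "deltas": [
    [0.8,0,-0.1,4,0,0,0],
    [0.8,0,-0.1,6.5,0,0,0],
    [0.8,0,-0.1,6.8,0,0,0],
    [0.1,0,-0.1,6.8,0,0,0],
    [0.1,0,-0.1,6.8,0,0,0],
    [0.1,0,-0.1,6.8,0,0,0],
    [0.1,0,-0.1,6.8,0,0,0],
    [0.1,0,-0.1,6.8,0,0,0],
    [0.1,0,-0.1,6.8,0,0,0],
    [0.1,0,-0.1,6.8,0,0,0]
  ]
}}

```text
time: 40.5
position: [588.6, -305.3, 25.7]
orientation: [1.957, 2.454, 0.001]
wrist_force: [-0.6, 1.0, 6.7]
width: 0.448
finger_force: 60.6
```

{"api": "move_arm", "payload": {
  "deltas": [
    [0.1,0,0,-5,0,0,0],
    [0.1,0,0,-11,0,0,0],
    [0.1,0,0,-17,0,0,0],
    [0.1,0,0,-17,0,0,0],
    [0.1,0,0,-17,0,0,0]
  ]
}}

```text
time: 41.12
position: [587.2, -303.9, 193.7]
orientation: [-1.958, -2.456, -0.001]
wrist_force: [0.2, -0.2, -0.9]
width: 0.446
finger_force: 60.3
```

```bash
python3 - <<'E'
from h import *
env.snapshot('wrist'); im,i=snap('wrist','w21'); s,M=pose()
b=mask_near2('tealight',i,s['position']+[0,0,-15])
if b is not None:
    r=fixfit('tealight',s['position'],[(i,b)],s['position'][2]-25); print(r.fun,'off tool',M.T@np.r_[r.x[:2]-s['position'][:2],0],b.sum())
print([(round(r['p'],2),np.round(r['centre'],1).tolist()) for r in env.pinpoint('tealight','wrist')])
delta((645.8,-77.5,200),12.9)
E
```

```text
t 41.23 TCP [ 586.6 -303.7  192.1] yang 12.9 tilt 0.18 w 0.446 ff 60.3 F [-0.7  0.6 -0.6] j [ 0.06  0.54  0.51  1.66 -0.3   1.02  0.89]
0.05146250877674685 off tool [0.81883896 0.12312539 0.00147352] 7467.0
[(0.96, [584.8, -299.1, 163.2])]
t 41.33 TCP [ 586.8 -303.9  192. ] yang 12.9 tilt 0.18 w 0.444 ff 60.3 F [ 0.9  0.  -0.4] j [ 0.06  0.54  0.51  1.66 -0.3   1.02  0.89]
delta cm [20.76 10.79 -0.79] rz -0.0 | tilt-fix rotvec deg
```

{"api": "move_arm", "payload": {
  "deltas": [
    [0.1,20.7,10.8,3,0,0,0],
    [0.1,20.7,10.8,3,0,0,0],
    [0.1,20.7,10.8,3,0,0,0],
    [0.1,20.7,10.8,3,0,0,0],
    [0.1,20.7,10.8,3,0,0,0],
    [0.1,20.7,10.8,4,0,0,0],
    [0.1,20.7,10.8,4,0,0,0]
  ]
}}

```text
time: 42.2
position: [645.4, -80.6, 152.4]
orientation: [-1.962, -2.452, 0.004]
wrist_force: [0.0, 0.1, -0.6]
width: 0.446
finger_force: 60.3
```

```bash
python3 - <<'E'
from h import *
env.snapshot('wrist');env.snapshot('wrist')
for n in('wrist','scene','side'):
    env.snapshot(n); print(n,[(round(r['p'],2),np.round(r['centre'],1).tolist()) for r in env.pinpoint('wax_block',n)])
delta((646,-78.3,113.5),12.9)
E
```

```text
wrist [(0.74, [645.8, -75.9, 28.8])]
scene [(0.66, [650.3, -76.1, 28.6])]
side [(0.95, [643.6, -79.0, 28.4]), (0.53, [407.1, -276.7, -4.6])]
t 42.60 TCP [646.8 -78.9 154. ] yang 12.8 tilt 0.03 w 0.446 ff 60.3 F [-0.8 -0.7  0.9] j [-0.27  0.56  0.47  1.72 -0.31  0.94  0.54]
delta cm [ 0.07 -0.06  4.05] rz -0.1 | tilt-fix rotvec deg
```

{"api": "move_arm", "payload": {
  "deltas": [
    [0.1,0.1,-0.1,2.5,0,0,0],
    [0.1,0.1,-0.1,3.5,0,0,0],
    [0.1,0.1,-0.1,3.8,0,0,0],
    [0.1,0.1,-0.1,4,0,0,0],
    [0.1,0.1,-0.1,4,0,0,0]
  ]
}}

```text
time: 43.22
position: [645.8, -78.0, 114.3]
orientation: [1.958, 2.456, 0.001]
wrist_force: [-0.7, -0.1, -0.4]
width: 0.442
finger_force: 60.3
```

{"api": "move_arm", "payload": {
  "deltas": [
    [0.1,0,0,0.1,0,0,0],
    [0.1,0,0,0.1,0,0,0],
    [0.1,0,0,0.1,0,0,0]
  ]
}}

```text
time: 43.6
position: [646.0, -78.0, 113.7]
orientation: [1.958, 2.455, 0.001]
wrist_force: [-1.4, 0.4, 5.5]
width: 0.442
finger_force: 60.8
```

{"api": "move_arm", "payload": {
  "deltas": [
    [0.6,0,0,0,0,0,0],
    [0.75,0,0,0,0,0,0],
    [0.75,0,0,0,0,0,0],
    [0.75,0,0,0,0,0,0],
    [0.75,0,0,-5,0,0,0],
    [0.75,0,0,-10,0,0,0],
    [0.75,0,0,-13,0,0,0],
    [0.75,0,0,-13,0,0,0]
  ]
}}

```text
time: 44.6
position: [646.9, -78.4, 245.7]
orientation: [1.956, 2.452, 0.006]
wrist_force: [0.4, -0.4, -0.7]
width: 0.753
finger_force: 0.0
```

```bash
rm -f v_*; python3 - <<'E'
from h import *
env.snapshot('wrist');env.snapshot('wrist'); look('tealight',(646,-78,88),'w22',z=88); look('wax_block',(646,-78,28),z=28)
delta((640,-110,280),12.9)
E
```

```text
tealight pinpoint [(0.68, [645.3, -74.1, 88.4])]
fixz [ 6.467e+02 -7.813e+01  3.800e-01] 0.089
wax_block pinpoint [(0.95, [646.0, -75.4, 31.3])]
fixz [ 6.4602e+02 -7.8420e+01  2.1000e-01] 0.501
t 45.00 TCP [645.1 -77.8 241.7] yang 12.9 tilt 0.11 w 0.749 ff 0.0 F [-0.3  1.4 -0.4] j [-0.31  0.47  0.51  1.64 -0.25  1.1   0.5 ]
delta cm [-3.02 -1.22 -3.83] rz -0.0 | tilt-fix rotvec deg
```

View pics/w22.png

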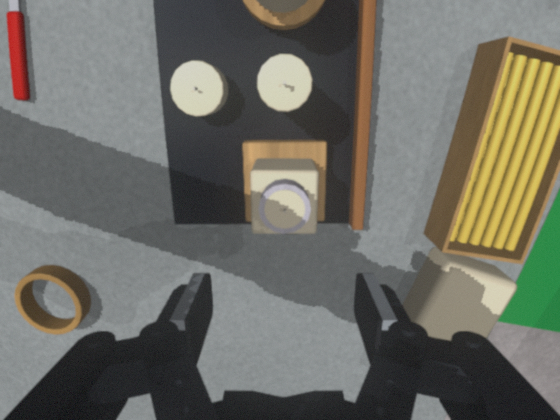

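The tealight at (285,207) is centred on the block top. The slim candle at (285,82) and low candle at (199,88) stand in line, with the thick candle above (283,10). One last check from the side before handing in.

```bash
python3 - <<'E'
from h import *
im,_=snap('side'); cv2.imwrite('pics/fin.png',cv2.resize(cv2.cvtColor(im[120:290,220:420],cv2.COLOR_RGB2BGR),None,fx=3.5,fy=3.5))
env.snapshot('scene')
p=[605.5,8,.225]
for t in('wax_block','thick_candle','slim_candle','low_candle','tealight','tape_roll'):
    for n in('side','scene'):
        for r in env.pinpoint(t,n):
            q=np.array(r['centre'])-[625,12,0]; c,s=np.cos(.225),np.sin(.225); b=(q[0]*c+q[1]*s,-q[0]*s+q[1]*c,q[2])
            if max(abs(b[0]),abs(b[1]))<150 or t=='tape_roll': print(t,n,round(r['p'],2),np.round(b,1),np.round(r['centre'],1))
E
```

```text
wax_block side 0.75 [ -0.7 -89.3  31.7] [644.2 -75.2  31.7]
wax_block side 0.49 [-21.3  -1.8  -3.9] [604.6   5.5  -3.9]
thick_candle side 0.96 [-3.6 90.3 25.8] [601.4  99.2  25.8]
thick_candle scene 0.89 [-0.7 89.4 28.4] [604.4  99.   28.4]
slim_candle side 0.97 [-2.6 -1.2  4. ] [622.7  10.2   4. ]
low_candle side 0.61 [-81.8  -0.5   8.1] [545.4  -6.7   8.1]
low_candle scene 0.77 [-77.8  -4.9   3.7] [550.2 -10.1   3.7]
tealight side 0.86 [ -1.1 -93.   85.4] [644.7 -78.9  85.4]
tealight side 0.41 [-79.   -1.   10.7] [548.2  -6.6  10.7]
tape_roll side 0.97 [-277.4 -233.3   -2.9] [ 406.6 -277.3   -2.9]
tape_roll scene 0.8 [-275.1 -231.9    1.5] [ 408.6 -275.4    1.5]
tape_roll scene 0.34 [-75.4  -4.2   5.4] [552.4  -8.9   5.4]
```

View pics/fin.png

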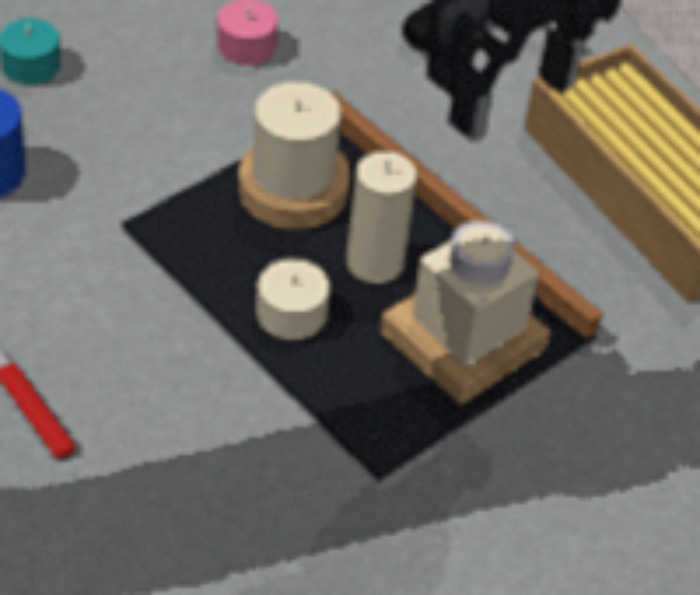

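In the crop everything is upright and in place: thick candle (297,140), slim (380,215), low (293,300), and block with tealight (475,290). Handing in.

```bash
python3 -c "
from bench import env
print(env.close_job())"
```

```text
the job is handed in; nothing more can be done
None
```

The job is handed in after about 46 s of robot time: camera checks put all five pieces upright and within tolerance, and the tape roll unmoved, but handing in returned no verdict.

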